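Fetch the sprocket wheel from behind the pot and spool

ROBOT

A 6-joint arm with a two-finger parallel gripper is mounted at the origin on the work surface. World frame = base frame: x ahead of the robot, y to its left, z up, the work surface at z = 0. Lengths are in m, angles in rad, forces in N, time in s.
With the tool pointing down it reaches from about 0.35 to 0.95 m from the base axis. Payload 17.4 kg.
Tool frame: the origin (TCP) lies on the centre line of the jaws, within the pads' length; the fingertips stand 19 mm ahead of it and the grasp point (between the pads) is the TCP; z points along the fingers, y is the line along which they close (so a half turn about z gives the same grasp; the last joint's range is limited). The gripper opens to 93 mm and grips with 3 to 60 N. Pads are 15 mm wide; open, the fingers measure 128 mm over their backs; the gripper's body (75 mm by 188 mm) begins 65 mm behind the grasp point.
Start: joints at [-1.285, 0.116, 1.442, -0, 1.584, -0.038], TCP at [0.215, -0.64, 0.238] pointing down, gripper open.
Joint ranges: [-2.83, 2.83], [-0.83, 2.19], [0.07, 2.5], [-1.14, 4.28], [0.01, 3], [-2.97, 2.97]. Speed limits (rad/s): [1.89, 1.89, 2.22, 3.14, 3.14, 3.14].

INTERFACE

Orientations are given as a 3x3 rotation matrix whose columns are the frame's x, y, z axes.
In Python, from rig import env gives the robot as it stands.
- The arm moves only by the shell command python3 -m pendant 'ROWS' [FORCE]. ROWS is JSON, a list of rows, each an object with "xyz": the shift along the tool's x, y, z as a fraction of full scale, a list of three; "rotation": the turn, a rotation vector about the tool's x, y, z as a fraction of full scale, a list of three; "jaw": the gripper command: -1 is shut, 1 is fully open, values between are in proportion. A call has 1 to 8 rows; each row shifts and turns the commanded pose from where the row before left it, along the tool's axes as they then stand; what a row does not reach is not made up. Full scale, the value 1, is 0.04 m for a shift and 5 degrees for a turn. A row lasts 1/12 s, in which the tool goes at most 41.7 mm and 7.16 degrees, less where a joint would pass 70% of its speed; a pose out of reach is approached as far as the arm can. A call with a number of a shift or a turn outside -1 to 1 is refused whole. A call with a gripper value outside its range is refused whole. The fingers move at their own pace and stop on an object; FORCE is the grip in N (left out, the last holds). Time passes only in rows, so rows that do not move let the fingers close. It gives the time, the measured TCP pose, the force, the opening and the grip force at its end, in the units of the state.
- env.get_obs(): the state, without advancing time (a new reading comes with each control period).
- env.capture(name): name is "scene" or "side" or "wrist"; returns a dict with "pixels" (384x512x3 uint8, red, green, blue), "fx", "fy", "cx", "cy" (pixels), "distortion" ([k1, k2, p1, p2, k3] as OpenCV has them; the pictures are not rectified), "R" (3x3) and "t" (3): a world point X has camera coordinates R X + t. Camera axes: x right, y down, z forward; pixel columns grow to the right and rows downward; lengths in m; the calibration is good to about 2 mm. A picture is of the moment at which its call begins. There is no depth.
- env.hand_in(): hands the job in; it is judged then, once.
The state is a dict: "time": time; "q": joint angles; "qvel": joint speeds; "tau": joint torques, N m; "tcp_pos": TCP position; "ee_rot": TCP orientation; "wrist_force": force on the tool from outside, world axes, zero at the start; "moment": the same for the moment, N m; "opening": finger opening in m; "grasp_force": force on a finger pad.
Only numpy, scipy, OpenCV 4.12 (cv2) and the standard library are available. Lean on these libraries where they do the work, as an engineer would, in place of code of your own. Each camera call takes 0.05 s, during which the arm holds its last target. There are 200 camera calls.

TASK

First clear the grey stoneware pot and the ribbed aluminium spool off the maple stand, standing both upright on the rimmed side tray; then fetch the copper sprocket wheel from behind them and lay it flat over the post of the round iron plate. Last, put the pot and the spool back upright on the stand, each on the spot where it stood at the start, and leave the screw tin, the spanner, the oil can and the film tin where they are.

Things in the scene. Friction and masses are not known exactly. Their poses are not given: they have to be found in the camera images.
- pot_mid (a point): Loose grey stoneware ink pot, 120 mm tall, 0.35 kg: round body 52 mm across up to 82 mm, shoulder to 92 mm, straight neck 30 mm across from 92 to 114 mm, lip 34 mm across, cork. Point: on its axis 60 mm above its foot (the neck's middle is 43 mm higher); z is its axis. Starts upright on one of the stand's two front spots (left or right varies), about 6 mm from the wheel and 20 mm from the spool.
- spool_mid (a point): Loose ribbed aluminium film spool standing on end: straight cylinder 50 mm across, 120 mm tall, with ribs all the way up. About 0.25 kg. Point: on its axis half-way up, 60 mm above its foot; z is its axis. Starts upright at the stand's other front spot.
- wheel_mid (a point): Loose copper sprocket wheel lying flat: ring 49 mm across with two rows of small teeth, 56 mm over the teeth (where it is gripped), 24 mm tall, bore 29 mm through, 0.2 kg. Point: on its axis half-way up, 12 mm above its underside; z is its axis. Starts on the stand behind the pot and the spool, which are so near and tall that a gripper has no room over it until they are gone.
- stand: Fixed maple stand, 170 mm (its x) by 180 mm (its y), top 20 mm above the table. Origin: centre of its underside. Along its far edge (x = 73 to 85 mm) a low fence, 40 mm above the table. Flush dark discs mark the spots: front ones at x = -18, y = +36 and -36 mm, the wheel's at x = 30, y = 0 mm (things start within 3 mm of these).
- tray: Fixed green painted side tray, 130 mm (its x) by 250 mm (its y), rim 18 mm high, 5 mm walls and inner floor 5 mm above the table. Origin: centre of its underside, on the table. The brass screw tin stands near its +y end (about x = 0, y = 92 mm); the rest is free.
- plate: Fixed round iron plate 120 mm across, 8 mm thick, with an upright post 12 mm across at its centre, standing 14 mm above the plate with a tapered top. Origin: centre of its underside, on the table.
- screwtin: Bystander: round brass screw tin 42 mm across, 22 mm tall, loose on the tray. Origin: centre of its underside.
- spanner: Bystander: flat iron spanner 100 mm long (along its y), 20 mm wide, 8 mm thick, loose on the stand along its front edge (about x = -68 mm of the stand). Origin: centre of its underside.
- oilcan: Bystander: brass oil can, 72 mm across at the foot with a cone and thin spout 130 mm tall, loose on the table beyond the stations. Origin: centre of its underside.
- filmtin: Bystander: round steel film tin 110 mm across, 30 mm tall, loose on the table beyond the stations. Origin: centre of its underside.

How it is judged:
By the outcome, as a careful person would: the job done as asked, in the order asked, and still so for the second after the job is handed in, with the robot touching nothing.
It also fails if it takes over 138 s, if anything falls off the work surface, if the arm or the gripper's body presses on something with over 40 N, if the wrist force passes 120 N, or if a joint passes its speed limit or range.

## Working session

There is one attempt and no reset: what is moved stays moved. The work goes in short steps, Python scripts to look and compute and a shell command to move; the robot and the scene stay as the last step left them, time stands still between calls to the robot, and variables do not carry over. Pictures are saved under pics/ and viewed, at most 14 in all, crops included, and the job is handed in when it is done.

```bash
ls; mkdir -p pics
python3 - <<'E'
from rig import env
import cv2,pickle
d={}
for n in("scene","side","wrist"):
    c=env.capture(n);d[n]=c
    print(n,c["fx"],c["cx"],c["cy"],c["distortion"],c["R"],c["t"])
cv2.imwrite("pics/a.png",cv2.hconcat([d["scene"]["pixels"],d["side"]["pixels"]])[:,:,::-1])
cv2.imwrite("pics/scene.png",d["scene"]["pixels"][:,:,::-1]);cv2.imwrite("pics/side.png",d["side"]["pixels"][:,:,::-1])
pickle.dump(d,open("d0.pkl","wb"))
o=env.get_obs();print(o)
E
```

```text
pics
scene 362.74343818870585 258.9410986339555 189.68746885604935 [-0.0955194  0.         0.         0.         0.       ] [[ 0.80080684  0.5988909  -0.00617235]
 [ 0.35844187 -0.4874959  -0.79615775]
 [-0.47982063  0.63535614 -0.60505763]] [-0.47595484 -0.12338472  1.22135641]
side 461.77575311114487 258.7338055849934 191.22975358090767 [-0.07434393  0.          0.          0.          0.        ] [[-0.86775579 -0.49694757 -0.00655721]
 [-0.29542911  0.52638988 -0.79726742]
 [ 0.39965176 -0.68989623 -0.60359064]] [0.49688703 0.23938033 0.91102394]
wrist 300.4537127029035 247.845383231853 188.580728493891 [0.01290185 0.         0.         0.         0.        ] [[ 0.31743656 -0.94827868 -0.00125112]
 [-0.90481375 -0.303281    0.29888577]
 [-0.28380645 -0.09374525 -0.95428807]] [-0.67495455 -0.03515667  0.39281901]
{'time': 0.15, 'q': array([-1.28484527e+00,  1.16337250e-01,  1.44211412e+00, -2.44570346e-05,
        1.58400145e+00, -3.77965187e-02]), 'qvel': array([ 0.00100124,  0.000939  , -0.00313478,  0.00038554, -0.00311561,
        0.00133341]), 'tau': array([ 3.10915893e-03, -7.21760416e+01, -6.22946763e+01,  7.80559913e-02,
        2.25901126e-02, -7.58117426e-05]), 'tcp_pos': array([ 0.21467845, -0.63979897,  0.23709933]), 'ee_rot': array([[ 9.48049993e-01,  3.18121265e-01, -2.66089127e-04],
       [ 3.18121377e-01, -9.48049640e-01,  8.18340650e-04],
       [ 8.06586216e-06, -8.60476487e-04, -9.99999630e-01]]), 'wrist_force': array([-1.0332864 , -0.49491713,  0.13628849]), 'moment': array([0.02898607, 0.03210305, 0.00869614]), 'grasp_force': 0.0, 'opening': 0.09291633082965844}
```

View pics/scene.png

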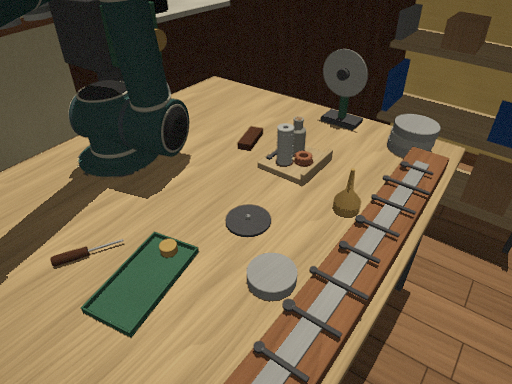

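View pics/side.png

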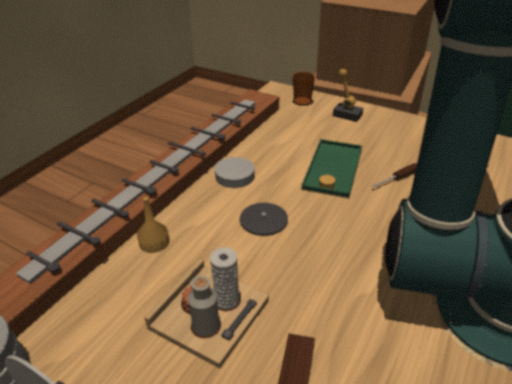

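The scene view shows the spool near (286,145), the pot near (299,130), the wheel near (304,158), the plate at (248,220) and the tray around (145,280). The side view shows the pot at (204,305), the spool at (225,278), the plate at (264,218) and the tray at (333,167). I'll take enlarged crops next to get exact pixels.

```bash
cat > h.py <<'E'
import numpy as np,cv2
def K(c): return np.array([[c["fx"],0,c["cx"]],[0,c["fy"],c["cy"]],[0,0,1.]]),np.array(c["distortion"],float)
def ray(c,uv):
    k,d=K(c);n=cv2.undistortPoints(np.array(uv,float).reshape(1,1,2),k,d).ravel()
    R=np.array(c["R"]);t=np.array(c["t"])
    v=R.T@np.array([n[0],n[1],1]);return -R.T@t,v/np.linalg.norm(v)
def plane(c,uv,z):
    o,v=ray(c,uv);return o+v*(z-o[2])/v[2]
def proj(c,X):
    k,d=K(c);return cv2.projectPoints(np.array(X,float).reshape(-1,3),cv2.Rodrigues(np.array(c["R"]))[0],np.array(c["t"],float),k,d)[0].reshape(-1,2)
E
python3 - <<'E'
import pickle,cv2
d=pickle.load(open("d0.pkl","rb"))
a=cv2.resize(d["scene"]["pixels"][105:190,250:340],None,fx=6,fy=6,interpolation=cv2.INTER_CUBIC)[:, :400+140]
b=cv2.resize(d["side"]["pixels"][235:370,140:275],None,fx=4.4,fy=4.4,interpolation=cv2.INTER_CUBIC)
cv2.imwrite("pics/c1.png",a[:,:,::-1]);cv2.imwrite("pics/c2.png",b[:,:,::-1])
E
```

```text
(no output)
```

View pics/c1.png

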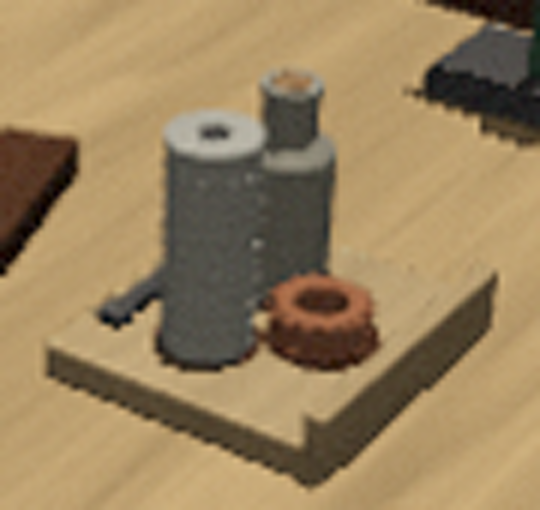

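View pics/c2.png

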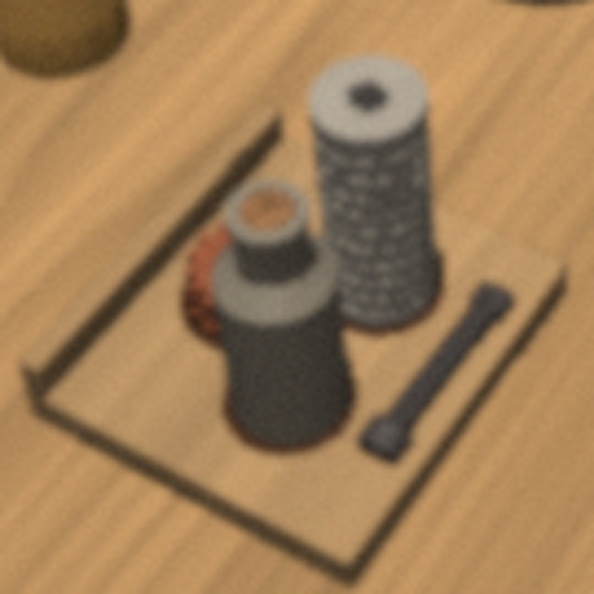

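The crops show the spool's top centre at (285.4,126.9) in the scene view and (223.5,256.9) in the side view. The pot's lip is at (298.1,118.6) and (200.1,282.6). The wheel's top is at (303.4,154.4) in the scene view.

Run:
```python
import pickle,cv2,numpy as np
from h import *
np.set_printoptions(precision=4,suppress=True)
d=pickle.load(open("d0.pkl","rb"));s,e=d["scene"],d["side"]
def tri(a,b):
    o,v=ray(s,a);p,w=ray(e,b)
    k=np.linalg.lstsq(np.c_[v,-w],p-o,rcond=None)[0];A,B=o+v*k[0],p+w*k[1];return (A+B)/2,np.linalg.norm(A-B)
print("spool",plane(s,(285.4,126.9),.14),plane(e,(223.5,256.9),.14),tri((285.4,126.9),(223.5,256.9)))
print("pot",plane(s,(298.1,118.6),.138),plane(e,(200.1,282.6),.138),tri((298.1,118.6),(200.1,282.6)))
print("wheel",plane(s,(303.4,154.4),.044))
S=lambda x,y:(250+x/6-.4,105+y/6-.4);E=lambda x,y:(140+x/4.4-.4,235+y/4.4-.4)
for n,p,z in(("left top",(47,348),.02),("left bot",(47,372),0),("near bot",(312,485),0),("right fence",(495,275),.04)):print("S",n,plane(s,S(*p),z))
for n,p,z in(("near bot",(350,582),0),("left bot",(40,408),0),("right top",(565,277),.02),("fence end top",(280,115),.04),("fence left top",(25,362),.04)):print("E",n,plane(e,E(*p),z))
for nm,c,seed in(("S",s,(240,215)),("E",e,(255,215))):
    im=c["pixels"];hsv=cv2.cvtColor(im,cv2.COLOR_RGB2HSV)
    h,w=384,512
    m=((hsv[...,0]>60)&(hsv[...,0]<85)&(hsv[...,1]>110)).astype(np.uint8)
    n,l,st,_=cv2.connectedComponentsWithStats(m);
    reg=(slice(225,340),slice(75,210)) if nm=="S" else (slice(135,200),slice(295,370))
    mm=np.zeros_like(m);mm[reg]=m[reg]
    mm=cv2.morphologyEx(mm,cv2.MORPH_OPEN,np.ones((2,2)))
    H=cv2.convexHull(max(cv2.findContours(mm,0,2)[0],key=cv2.contourArea))
    q=cv2.approxPolyDP(H,6,True).reshape(-1,2);print(nm,"tray px",q.tolist())
    for p in q: print("   rim",plane(c,p,.018),"base",plane(c,p,0))
    # plate dark
    x,y=seed;r=im[y-30:y+35,x-35:x+45].astype(int)
    dm=(r.max(2)<95).astype(np.uint8);n,l,st,ce=cv2.connectedComponentsWithStats(dm);i=1+np.argmax(st[1:,4])
    ct=max(cv2.findContours((l==i).astype(np.uint8),0,2)[0],key=cv2.contourArea)
    el=cv2.fitEllipse(ct);px=(el[0][0]+x-35,el[0][1]+y-30);print(nm,"plate",px,el[1],plane(c,px,.005))
```

```text
spool [0.4963 0.2628 0.14  ] [0.495  0.2632 0.14  ] (array([0.4956, 0.2631, 0.1396]), np.float64(0.0007689085327416723))
pot [0.4953 0.3355 0.138 ] [0.4973 0.3339 0.138 ] (array([0.4965, 0.3343, 0.1388]), np.float64(0.00079501042355099))
wheel [0.5433 0.2994 0.044 ]
S left top [0.4339 0.2069 0.02  ]
S left bot [0.4292 0.2128 0.    ]
S near bot [0.5946 0.2099 0.    ]
S right fence [0.6014 0.3804 0.04  ]
E near bot [0.4332 0.3862 0.    ]
E left bot [0.5992 0.3832 0.    ]
E right top [0.4262 0.2182 0.02  ]
E fence end top [0.5853 0.2135 0.04  ]
E fence left top [0.5955 0.3878 0.04  ]
S tray px [[163, 295]]
   rim [ 0.5756 -0.3065  0.018 ] base [ 0.563  -0.2994  0.    ]
S plate (247.7461166381836, 220.7695770263672) (31.28846549987793, 44.868675231933594) [ 0.566  -0.0105  0.005 ]Traceback (most recent call last):
  File "<stdin>", line 22, in <module>
ValueError: max() iterable argument is empty
```

Run:
```python
import pickle,cv2,numpy as np
from h import *
np.set_printoptions(precision=4,suppress=True)
d=pickle.load(open("d0.pkl","rb"));s,e=d["scene"],d["side"]
for nm,c,ps,seed,tp in(("S",s,[(157,233),(199,246),(129,330),(85,309)],(240,215),(168,244)),("E",e,[(320,141),(361,148),(350,195),(303,186)],(255,215),(328,178))):
    for p in ps: print(nm,"tray rim",plane(c,p,.016))
    print("tin",plane(c,tp,.027))
    im=c["pixels"];x,y=seed;r=im[y-30:y+35,x-35:x+45].astype(int)
    dm=(r.max(2)<95).astype(np.uint8);n,l,st,ce=cv2.connectedComponentsWithStats(dm);i=1+np.argmax(st[1:,4])
    ct=max(cv2.findContours((l==i).astype(np.uint8),0,2)[0],key=cv2.contourArea)
    el=cv2.fitEllipse(cv2.convexHull(ct));px=(el[0][0]+x-35,el[0][1]+y-30);print(nm,"plate",px,el[1],plane(c,px,.006))
```

```text
S tray rim [ 0.4212 -0.1894  0.016 ]
S tray rim [ 0.5359 -0.1585  0.016 ]
S tray rim [ 0.5839 -0.4019  0.016 ]
S tray rim [ 0.4735 -0.4288  0.016 ]
tin [ 0.4812 -0.2047  0.027 ]
S plate (247.7483901977539, 220.74748992919922) (31.999040603637695, 45.283226013183594) [ 0.5666 -0.0113  0.006 ]
E tray rim [ 0.583  -0.3947  0.016 ]
E tray rim [ 0.4597 -0.4178  0.016 ]
E tray rim [ 0.406  -0.1842  0.016 ]
E tray rim [ 0.5289 -0.16    0.016 ]
tin [ 0.4801 -0.2116  0.027 ]
E plate (263.4361915588379, 219.0926971435547) (31.878164291381836, 46.875064849853516) [ 0.5601 -0.0015  0.006 ]
```

```bash
R='{"xyz":[0,0,0],"rotation":[0,0,-1],"jaw":1}'
python3 -m pendant '[{"xyz":[0,0,-0.5],"rotation":[0,0,-1],"jaw":1},{"xyz":[0,0,-0.5],"rotation":[0,0,-1],"jaw":1},{"xyz":[0,0,0],"rotation":[0,0,-1],"jaw":1},{"xyz":[0,0,0],"rotation":[0,0,-1],"jaw":1},{"xyz":[0,0,0],"rotation":[0,0,-1],"jaw":1},{"xyz":[0,0,0],"rotation":[0,0,-1],"jaw":1},{"xyz":[0,0,0],"rotation":[0,0,-1],"jaw":1},{"xyz":[0,0,0],"rotation":[0,0,-1],"jaw":1}]' 40
python3 -m pendant '[{"xyz":[0,0,0],"rotation":[0,0,-1],"jaw":1},{"xyz":[0,0,0],"rotation":[0,0,-1],"jaw":1},{"xyz":[0,0,0],"rotation":[0,0,-1],"jaw":1},{"xyz":[0,0,0],"rotation":[0,0,-1],"jaw":1},{"xyz":[0,0,0],"rotation":[0,0,-1],"jaw":1},{"xyz":[0,0,0],"rotation":[0,0,-1],"jaw":1},{"xyz":[0,0,0],"rotation":[0,0,-0.3],"jaw":1},{"xyz":[0,0,0],"rotation":[0,0,0],"jaw":1}]'
```

```text
time: 0.82
tcp_pos: [0.2147, -0.6398, 0.2773]
ee_rot: [[0.518, 0.855, -0.0], [0.855, -0.518, 0.001], [0.0, -0.0, -1.0]]
wrist_force: [-0.6, -0.1, -0.1]
opening: 0.0929
grasp_force: 0.0
time: 1.48
tcp_pos: [0.2147, -0.6399, 0.2773]
ee_rot: [[-0.002, 1.0, -0.0], [1.0, 0.002, 0.0], [0.0, -0.0, -1.0]]
wrist_force: [-1.3, 0.8, -0.2]
opening: 0.0932
grasp_force: 0.0
```

```bash
python3 -m pendant '[{"xyz":[0.7,0.7,0],"rotation":[0,0,0],"jaw":1},{"xyz":[0.7,0.7,0],"rotation":[0,0,0],"jaw":1},{"xyz":[0.7,0.7,0],"rotation":[0,0,0],"jaw":1},{"xyz":[0.7,0.7,0],"rotation":[0,0,0],"jaw":1},{"xyz":[0.7,0.7,0],"rotation":[0,0,0],"jaw":1},{"xyz":[0.7,0.7,0],"rotation":[0,0,0],"jaw":1},{"xyz":[0.7,0.7,0],"rotation":[0,0,0],"jaw":1},{"xyz":[0.7,0.7,0],"rotation":[0,0,0],"jaw":1}]'
python3 -m pendant '[{"xyz":[1,0.12,0],"rotation":[0,0,0],"jaw":1},{"xyz":[1,0.12,0],"rotation":[0,0,0],"jaw":1},{"xyz":[1,0.12,0],"rotation":[0,0,0],"jaw":1},{"xyz":[1,0.12,0],"rotation":[0,0,0],"jaw":1},{"xyz":[1,0.12,0],"rotation":[0,0,0],"jaw":1},{"xyz":[1,0.12,0],"rotation":[0,0,0],"jaw":1},{"xyz":[1,0.12,0],"rotation":[0,0,0],"jaw":1},{"xyz":[1,0.12,0],"rotation":[0,0,0],"jaw":1}]'
python3 -m pendant '[{"xyz":[1,0,0],"rotation":[0,0,0],"jaw":1},{"xyz":[1,0,0],"rotation":[0,0,0],"jaw":1},{"xyz":[1,0,0],"rotation":[0,0,0],"jaw":1},{"xyz":[1,0,0],"rotation":[0,0,0],"jaw":1},{"xyz":[1,0,0],"rotation":[0,0,0],"jaw":1},{"xyz":[1,0,0],"rotation":[0,0,0],"jaw":1},{"xyz":[1,0,0],"rotation":[0,0,0],"jaw":1},{"xyz":[0,0,0],"rotation":[0,0,0],"jaw":1}]'
python3 - <<'E'
from rig import env
import cv2,pickle
from h import *
np.set_printoptions(precision=4,suppress=True)
c=env.capture("wrist");o=env.get_obs();print(o["tcp_pos"],o["ee_rot"],-np.array(c["R"]).T@c["t"])
pickle.dump((c,o),open("w1.pkl","wb"));cv2.imwrite("pics/w1.png",c["pixels"][:,:,::-1])
print(proj(c,[(.4956,.263,.14),(.4965,.3343,.14),(.5433,.2994,.044),(.514,.298,.02)]))
E
```

```text
time: 2.15
tcp_pos: [0.4395, -0.4141, 0.2777]
ee_rot: [[0.001, 1.0, 0.0], [1.0, -0.001, -0.0], [-0.0, 0.0, -1.0]]
wrist_force: [0.5, -0.3, 0.3]
opening: 0.0931
grasp_force: 0.0
time: 2.82
tcp_pos: [0.4763, -0.0938, 0.2778]
ee_rot: [[0.001, 1.0, 0.0], [1.0, -0.001, -0.0], [-0.0, 0.0, -1.0]]
wrist_force: [0.8, -0.2, 0.2]
opening: 0.093
grasp_force: 0.0
time: 3.48
tcp_pos: [0.4756, 0.1896, 0.2772]
ee_rot: [[-0.004, 1.0, -0.001], [1.0, 0.004, 0.001], [0.001, -0.001, -1.0]]
wrist_force: [0.3, -0.2, -0.1]
opening: 0.0929
grasp_force: 0.0
[0.4758 0.1871 0.2772] [[-0.0039  1.     -0.0009]
 [ 1.      0.0039  0.0001]
 [ 0.0001 -0.0009 -1.    ]] [0.4756 0.2722 0.4249]
[[270.4236 105.8381]
 [273.7226  17.644 ]
 [306.0097  71.1481]
 [279.1627  73.7601]]
```

View pics/w1.png

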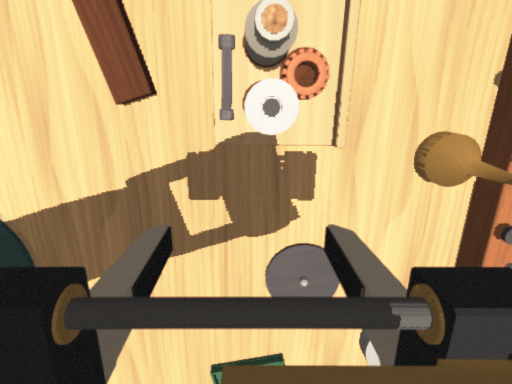

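The wrist view agrees with the estimates to about 1 px: spool (271,106), pot (275,18), wheel (305,73). The plate's post is at (304,283). I'll start with the spool.

```bash
python3 - <<'E'
import pickle
from h import *
c,o=pickle.load(open("w1.pkl","rb"));print(plane(c,(304,283),.022),plane(c,(271.3,106),.14),plane(c,(275,18),.139),plane(c,(305,73),.044))
E
python3 -m pendant '[{"xyz":[0.95,0.25,0],"rotation":[0,0,0.04],"jaw":1},{"xyz":[0.95,0.24,0],"rotation":[0,0,0],"jaw":1},{"xyz":[0,0,1],"rotation":[0,0,0],"jaw":1},{"xyz":[0,0,1],"rotation":[0,0,0],"jaw":1},{"xyz":[0,0,0],"rotation":[0,0,0],"jaw":1}]'
```

```text
[ 0.56269827 -0.00596626  0.022     ] [0.49640412 0.26285981 0.14      ] [0.49765865 0.33425433 0.139     ] [0.54223466 0.29736119 0.044     ]
time: 3.95
tcp_pos: [0.4941, 0.2587, 0.19]
ee_rot: [[0.004, 1.0, -0.009], [1.0, -0.004, -0.004], [-0.004, -0.009, -1.0]]
wrist_force: [-0.7, -0.8, -0.9]
opening: 0.0925
grasp_force: 0.0
```

```bash
python3 -m pendant '[{"xyz":[0,0,0],"rotation":[0,0,0],"jaw":1},{"xyz":[0,0,0],"rotation":[0,0,0],"jaw":1}]'
python3 -m pendant '[{"xyz":[0.1,0.03,0],"rotation":[0,0,0],"jaw":1},{"xyz":[0,0,0.8],"rotation":[0,0,0],"jaw":1},{"xyz":[0,0,0],"rotation":[0,0,0],"jaw":1},{"xyz":[0,0,0],"rotation":[0,0,0],"jaw":1}]'
```

```text
time: 4.12
tcp_pos: [0.4968, 0.2597, 0.2001]
ee_rot: [[0.004, 1.0, 0.002], [1.0, -0.004, 0.001], [0.001, 0.002, -1.0]]
wrist_force: [-1.3, -0.1, 0.4]
opening: 0.093
grasp_force: 0.0
time: 4.45
tcp_pos: [0.4973, 0.2641, 0.1664]
ee_rot: [[0.003, 1.0, -0.001], [1.0, -0.003, -0.0], [-0.0, -0.001, -1.0]]
wrist_force: [0.5, 0.0, 0.4]
opening: 0.093
grasp_force: 0.0
```

```bash
python3 -m pendant '[{"xyz":[-0.02,-0.03,0.5],"rotation":[0,0,0],"jaw":1},{"xyz":[0,0,0.6],"rotation":[0,0,0],"jaw":1},{"xyz":[0,0,0.6],"rotation":[0,0,0],"jaw":1},{"xyz":[0,0,0],"rotation":[0,0,0],"jaw":1},{"xyz":[0,0,0],"rotation":[0,0,0],"jaw":1},{"xyz":[0,0,0],"rotation":[0,0,0],"jaw":1}]'
python3 -m pendant '[{"xyz":[0,0,0],"rotation":[0,0,0],"jaw":-0.2},{"xyz":[0,0,0],"rotation":[0,0,0],"jaw":-0.4},{"xyz":[0,0,0],"rotation":[0,0,0],"jaw":-1},{"xyz":[0,0,0],"rotation":[0,0,0],"jaw":-1},{"xyz":[0,0,0],"rotation":[0,0,0],"jaw":-1},{"xyz":[0,0,0],"rotation":[0,0,0],"jaw":-1},{"xyz":[0,0,0],"rotation":[0,0,0],"jaw":-1},{"xyz":[0,0,0],"rotation":[0,0,0],"jaw":-1}]' 40
```

```text
time: 4.95
tcp_pos: [0.497, 0.2639, 0.1003]
ee_rot: [[0.003, 1.0, 0.002], [1.0, -0.003, 0.001], [0.001, 0.002, -1.0]]
wrist_force: [0.3, 1.4, 1.1]
opening: 0.0933
grasp_force: 0.0
time: 5.62
tcp_pos: [0.4961, 0.2635, 0.0977]
ee_rot: [[0.003, 1.0, -0.0], [1.0, -0.003, -0.0], [-0.0, -0.0, -1.0]]
wrist_force: [0.2, -0.1, 0.5]
opening: 0.0498
grasp_force: 40.0
```

```bash
python3 -m pendant '[{"xyz":[0,0,-0.4],"rotation":[0,0,0],"jaw":-1},{"xyz":[0,0,-0.8],"rotation":[0,0,0],"jaw":-1},{"xyz":[0,0,-0.9],"rotation":[0,0,0],"jaw":-1},{"xyz":[0,0,-0.9],"rotation":[0,0,0],"jaw":-1},{"xyz":[0,0,-0.6],"rotation":[0,0,0],"jaw":-1},{"xyz":[-0.4,0,0],"rotation":[0,0,0],"jaw":-1},{"xyz":[-0.8,0,0],"rotation":[0,0,0],"jaw":-1},{"xyz":[-0.8,0,0],"rotation":[0,0,0],"jaw":-1}]'
python3 -m pendant '[{"xyz":[-0.8,0,0],"rotation":[0,0,0],"jaw":-1},{"xyz":[-0.8,0,0],"rotation":[0,0,0],"jaw":-1},{"xyz":[-0.8,0,0],"rotation":[0,0,0],"jaw":-1},{"xyz":[-0.8,0,0],"rotation":[0,0,0],"jaw":-1},{"xyz":[-0.8,0,0],"rotation":[0,0,0],"jaw":-1},{"xyz":[-0.8,0,0],"rotation":[0,0,0],"jaw":-1},{"xyz":[-0.8,0,0],"rotation":[0,0,0],"jaw":-1},{"xyz":[-0.8,0,0],"rotation":[0,0,0],"jaw":-1}]'
python3 -m pendant '[{"xyz":[-0.8,0.1,0],"rotation":[0,0,0],"jaw":-1},{"xyz":[-0.8,0.1,0],"rotation":[0,0,0],"jaw":-1},{"xyz":[-0.8,0.1,0],"rotation":[0,0,0],"jaw":-1},{"xyz":[-0.8,0.1,0],"rotation":[0,0,0],"jaw":-1},{"xyz":[-0.8,0.1,0],"rotation":[0,0,0],"jaw":-1},{"xyz":[-0.8,0,0],"rotation":[0,0,0],"jaw":-1},{"xyz":[-0.4,0,0],"rotation":[0,0,0],"jaw":-1},{"xyz":[0,0,0],"rotation":[0,0,0],"jaw":-1}]'
python3 -m pendant '[{"xyz":[0,0,0],"rotation":[0,0,0],"jaw":-1},{"xyz":[0,0,0],"rotation":[0,0,0],"jaw":-1}]'
python3 - <<'E'
from rig import env
import cv2,pickle
from h import *
c=env.capture("wrist");e=env.capture("side");s=env.capture("scene");pickle.dump((c,e,s),open("w2.pkl","wb"))
a=np.hstack([cv2.resize(c["pixels"],(400,300)),cv2.resize(s["pixels"],(400,300))])
cv2.imwrite("pics/w2.png",a[:,:,::-1])
E
```

```text
time: 6.28
tcp_pos: [0.4956, 0.1831, 0.2416]
ee_rot: [[0.001, 1.0, -0.0], [1.0, -0.001, -0.0], [-0.0, -0.0, -1.0]]
wrist_force: [0.0, -0.8, -2.6]
opening: 0.0495
grasp_force: 40.0
time: 6.95
tcp_pos: [0.4948, -0.074, 0.2415]
ee_rot: [[0.003, 1.0, -0.0], [1.0, -0.003, 0.0], [0.0, -0.0, -1.0]]
wrist_force: [0.5, 0.7, -2.0]
opening: 0.0499
grasp_force: 40.0
time: 7.62
tcp_pos: [0.5142, -0.2832, 0.2408]
ee_rot: [[0.005, 1.0, -0.001], [1.0, -0.005, 0.0], [0.0, -0.001, -1.0]]
wrist_force: [-0.3, 0.0, -2.3]
opening: 0.0497
grasp_force: 40.0
time: 7.78
tcp_pos: [0.5147, -0.2798, 0.2415]
ee_rot: [[0.002, 1.0, -0.0], [1.0, -0.002, 0.001], [0.001, -0.0, -1.0]]
wrist_force: [-0.4, 0.8, -2.4]
opening: 0.0497
grasp_force: 40.0
```

View pics/w2.png

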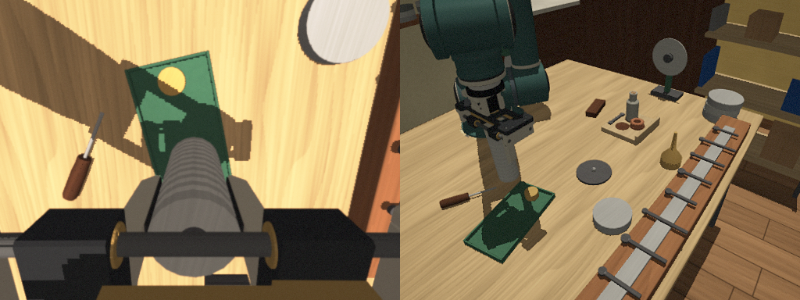

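The wrist view shows the spool held upright, with the tray's far corners at (162,90) and (266,65) and the tin at (219,102). In the scene view the pot, wheel and spanner are unchanged.

```bash
python3 - <<'E'
import pickle
from h import *
c,_,_=pickle.load(open("w2.pkl","rb"))
for p,z in(((162,89.6),.018),((266.5,65),.018),((294.5,226.5),.018),((219,102),.027)):print(plane(c,p,z))
E
python3 -m pendant '[{"xyz":[-0.6,0,0],"rotation":[0,0,0],"jaw":-1},{"xyz":[-0.8,0,0.2],"rotation":[0,0,0],"jaw":-1},{"xyz":[-0.75,0,0.6],"rotation":[0,0,0],"jaw":-1},{"xyz":[0,0,0.8],"rotation":[0,0,0],"jaw":-1},{"xyz":[0,0,0.6],"rotation":[0,0,0],"jaw":-1},{"xyz":[0,0,0],"rotation":[0,0,0],"jaw":-1},{"xyz":[0,0,0],"rotation":[0,0,0],"jaw":-1}]'
```

```text
[ 0.41396469 -0.19095068  0.018     ]
[ 0.53593261 -0.16456915  0.018     ]
[ 0.57671409 -0.36621093  0.018     ]
[ 0.48109641 -0.20480259  0.027     ]
time: 8.52
tcp_pos: [0.5144, -0.3657, 0.1534]
ee_rot: [[0.002, 1.0, -0.001], [1.0, -0.002, 0.001], [0.001, -0.001, -1.0]]
wrist_force: [0.7, -0.8, -0.8]
opening: 0.0495
grasp_force: 40.0
```

```bash
python3 -m pendant '[{"xyz":[0,0,0.6],"rotation":[0,0,0],"jaw":-1},{"xyz":[0,0,0.6],"rotation":[0,0,0],"jaw":-1},{"xyz":[0,0,0.35],"rotation":[0,0,0],"jaw":-1},{"xyz":[0,0,0.1],"rotation":[0,0,0],"jaw":-1},{"xyz":[0,0,0],"rotation":[0,0,0],"jaw":-1},{"xyz":[0,0,0],"rotation":[0,0,0],"jaw":-1},{"xyz":[0,0,0],"rotation":[0,0,0],"jaw":-1}]'
```

```text
time: 9.1
tcp_pos: [0.5151, -0.3669, 0.0896]
ee_rot: [[0.002, 1.0, 0.002], [1.0, -0.002, -0.001], [-0.001, 0.002, -1.0]]
wrist_force: [0.1, -0.5, -1.9]
opening: 0.0499
grasp_force: 40.0
```

```bash
python3 -m pendant '[{"xyz":[0,0,0.1],"rotation":[0,0,0],"jaw":-1},{"xyz":[0,0,0.05],"rotation":[0,0,0],"jaw":-1},{"xyz":[0,0,0],"rotation":[0,0,0],"jaw":-1},{"xyz":[0,0,0],"rotation":[0,0,0],"jaw":-1}]'
python3 -m pendant '[{"xyz":[0,0,0.03],"rotation":[0,0,0],"jaw":-1},{"xyz":[0,0,0],"rotation":[0,0,0],"jaw":-1},{"xyz":[0,0,0],"rotation":[0,0,0],"jaw":-1}]'
```

```text
time: 9.43
tcp_pos: [0.515, -0.3669, 0.0825]
ee_rot: [[0.003, 1.0, 0.002], [1.0, -0.003, -0.001], [-0.001, 0.002, -1.0]]
wrist_force: [2.3, -1.1, 3.6]
opening: 0.0496
grasp_force: 40.0
time: 9.68
tcp_pos: [0.5151, -0.367, 0.0825]
ee_rot: [[0.003, 1.0, 0.002], [1.0, -0.003, -0.001], [-0.001, 0.002, -1.0]]
wrist_force: [-2.0, 2.3, 16.1]
opening: 0.0495
grasp_force: 40.0
```

```bash
python3 -m pendant '[{"xyz":[0,0,-0.03],"rotation":[0,0,0],"jaw":-1},{"xyz":[0,0,0],"rotation":[0,0,0],"jaw":0.2},{"xyz":[0,0,0],"rotation":[0,0,0],"jaw":1},{"xyz":[0,0,0],"rotation":[0,0,0],"jaw":1},{"xyz":[0,0,0],"rotation":[0,0,0],"jaw":1},{"xyz":[0,0,-0.4],"rotation":[0,0,0],"jaw":1},{"xyz":[0,0,-0.8],"rotation":[0,0,0],"jaw":1},{"xyz":[0,0,-0.9],"rotation":[0,0,0],"jaw":1}]'
python3 -m pendant '[{"xyz":[0,0,-0.9],"rotation":[0,0,0],"jaw":1},{"xyz":[0,0,-0.8],"rotation":[0,0,0],"jaw":1},{"xyz":[0.6,0,-0.4],"rotation":[0,0,0],"jaw":1},{"xyz":[1,0,0],"rotation":[0,0,0],"jaw":1},{"xyz":[1,0,0],"rotation":[0,0,0],"jaw":1},{"xyz":[1,0,0],"rotation":[0,0,0],"jaw":1},{"xyz":[1,0,0],"rotation":[0,0,0],"jaw":1},{"xyz":[1,0,0],"rotation":[0,0,0],"jaw":1}]'
python3 -m pendant '[{"xyz":[1,0,0],"rotation":[0,0,0],"jaw":1},{"xyz":[1,0,0],"rotation":[0,0,0],"jaw":1},{"xyz":[1,0,0],"rotation":[0,0,0],"jaw":1},{"xyz":[1,0,0],"rotation":[0,0,0],"jaw":1},{"xyz":[1,0,0],"rotation":[0,0,0],"jaw":1},{"xyz":[1,0,0],"rotation":[0,0,0],"jaw":1},{"xyz":[1,0,0],"rotation":[0,0,0],"jaw":1},{"xyz":[1,0,0],"rotation":[0,0,0],"jaw":1}]'
python3 -m pendant '[{"xyz":[1,0,0],"rotation":[0,0,0],"jaw":1},{"xyz":[0.5,0,0],"rotation":[0,0,0],"jaw":1},{"xyz":[0,0,0],"rotation":[0,0,0],"jaw":1},{"xyz":[0,0,0],"rotation":[0,0,0],"jaw":1},{"xyz":[0,0,0],"rotation":[0,0,0],"jaw":1}]'
```

```text
time: 10.35
tcp_pos: [0.5137, -0.366, 0.1646]
ee_rot: [[0.003, 1.0, -0.003], [1.0, -0.003, 0.002], [0.002, -0.003, -1.0]]
wrist_force: [0.5, -0.3, -0.0]
opening: 0.0903
grasp_force: 0.0
time: 11.02
tcp_pos: [0.5145, -0.1409, 0.2496]
ee_rot: [[0.003, 1.0, 0.0], [1.0, -0.003, 0.0], [0.0, 0.0, -1.0]]
wrist_force: [1.1, -0.2, -0.1]
opening: 0.0932
grasp_force: 0.0
time: 11.68
tcp_pos: [0.5153, 0.1794, 0.2497]
ee_rot: [[0.003, 1.0, 0.0], [1.0, -0.003, 0.0], [0.0, 0.0, -1.0]]
wrist_force: [0.6, -0.8, 0.3]
opening: 0.093
grasp_force: 0.0
time: 12.1
tcp_pos: [0.516, 0.2369, 0.2495]
ee_rot: [[0.003, 1.0, -0.0], [1.0, -0.003, -0.0], [-0.0, -0.0, -1.0]]
wrist_force: [0.6, -0.6, 0.5]
opening: 0.0932
grasp_force: 0.0
```

```bash
python3 -m pendant '[{"xyz":[0.6,-0.18,0],"rotation":[0,0,0],"jaw":1},{"xyz":[0.9,-0.18,0],"rotation":[0,0,0],"jaw":1},{"xyz":[0.9,-0.12,0],"rotation":[0,0,0],"jaw":1},{"xyz":[0,0,0.3],"rotation":[0,0,0],"jaw":1},{"xyz":[0,0,0.4],"rotation":[0,0,0],"jaw":1},{"xyz":[0,0,0],"rotation":[0,0,0],"jaw":1},{"xyz":[0,0,0],"rotation":[0,0,0],"jaw":1}]'
```

```text
time: 12.68
tcp_pos: [0.4972, 0.3322, 0.2213]
ee_rot: [[0.004, 1.0, -0.001], [1.0, -0.004, -0.001], [-0.001, -0.001, -1.0]]
wrist_force: [-0.2, -0.2, 0.1]
opening: 0.0931
grasp_force: 0.0
```

```bash
python3 -m pendant '[{"xyz":[0.05,0,0.5],"rotation":[0,0,0],"jaw":1},{"xyz":[0,0,0.7],"rotation":[0,0,0],"jaw":1},{"xyz":[0,0,0.8],"rotation":[0,0,0],"jaw":1},{"xyz":[0,0,0.7],"rotation":[0,0,0],"jaw":1},{"xyz":[0,0,0.4],"rotation":[0,0,0],"jaw":1},{"xyz":[0,0,0],"rotation":[0,0,0],"jaw":1},{"xyz":[0,0,0],"rotation":[0,0,0],"jaw":1},{"xyz":[0,0,0],"rotation":[0,0,0],"jaw":1}]'
```

```text
time: 13.35
tcp_pos: [0.4981, 0.3355, 0.1]
ee_rot: [[0.003, 1.0, 0.002], [1.0, -0.003, 0.001], [0.001, 0.002, -1.0]]
wrist_force: [0.2, -0.5, 0.6]
opening: 0.093
grasp_force: 0.0
```

```bash
python3 -m pendant '[{"xyz":[-0.02,-0.02,0.2],"rotation":[0,0,0],"jaw":1},{"xyz":[0,0,0],"rotation":[0,0,0],"jaw":1},{"xyz":[0,0,0],"rotation":[0,0,0],"jaw":1}]'
python3 -m pendant '[{"xyz":[0,0,0],"rotation":[0,0,0],"jaw":0.3},{"xyz":[0,0,0],"rotation":[0,0,0],"jaw":0.15},{"xyz":[0,0,0],"rotation":[0,0,0],"jaw":-1},{"xyz":[0,0,0],"rotation":[0,0,0],"jaw":-1},{"xyz":[0,0,0],"rotation":[0,0,0],"jaw":-1},{"xyz":[0,0,0],"rotation":[0,0,0],"jaw":-1},{"xyz":[0,0,0],"rotation":[0,0,0],"jaw":-1},{"xyz":[0,0,0],"rotation":[0,0,0],"jaw":-1}]' 45
```

```text
time: 13.6
tcp_pos: [0.4963, 0.3346, 0.09]
ee_rot: [[0.003, 1.0, 0.0], [1.0, -0.003, 0.0], [0.0, 0.0, -1.0]]
wrist_force: [0.5, -1.7, -0.7]
opening: 0.0929
grasp_force: 0.0
time: 14.27
tcp_pos: [0.4963, 0.3347, 0.0897]
ee_rot: [[0.003, 1.0, 0.0], [1.0, -0.003, 0.0], [0.0, 0.0, -1.0]]
wrist_force: [-0.0, 0.3, 0.1]
opening: 0.0515
grasp_force: 45.0
```

```bash
python3 -m pendant '[{"xyz":[0,0,-0.4],"rotation":[0,0,0],"jaw":-1},{"xyz":[0,0,-0.8],"rotation":[0,0,0],"jaw":-1},{"xyz":[0,0,-0.9],"rotation":[0,0,0],"jaw":-1},{"xyz":[0,0,-0.9],"rotation":[0,0,0],"jaw":-1},{"xyz":[0,0,-0.6],"rotation":[0,0,0],"jaw":-1},{"xyz":[-0.4,0,0],"rotation":[0,0,0],"jaw":-1},{"xyz":[-0.8,0,0],"rotation":[0,0,0],"jaw":-1},{"xyz":[-0.8,0,0],"rotation":[0,0,0],"jaw":-1}]'
python3 -m pendant '[{"xyz":[-0.9,0,0],"rotation":[0,0,0],"jaw":-1},{"xyz":[-0.9,0,0],"rotation":[0,0,0],"jaw":-1},{"xyz":[-0.9,0,0],"rotation":[0,0,0],"jaw":-1},{"xyz":[-0.9,0,0],"rotation":[0,0,0],"jaw":-1},{"xyz":[-0.9,0,0],"rotation":[0,0,0],"jaw":-1},{"xyz":[-0.9,0,0],"rotation":[0,0,0],"jaw":-1},{"xyz":[-0.9,0,0],"rotation":[0,0,0],"jaw":-1},{"xyz":[-0.9,0,0],"rotation":[0,0,0],"jaw":-1}]'
python3 -m pendant '[{"xyz":[-0.9,0,0],"rotation":[0,0,0],"jaw":-1},{"xyz":[-0.9,0,0],"rotation":[0,0,0],"jaw":-1},{"xyz":[-0.9,0,0],"rotation":[0,0,0],"jaw":-1},{"xyz":[-0.9,0,0],"rotation":[0,0,0],"jaw":-1},{"xyz":[-0.9,0,0],"rotation":[0,0,0],"jaw":-1},{"xyz":[-0.9,0,0],"rotation":[0,0,0],"jaw":-1},{"xyz":[-0.7,0,0],"rotation":[0,0,0],"jaw":-1},{"xyz":[-0.4,0,0],"rotation":[0,0,0],"jaw":-1}]'
python3 -m pendant '[{"xyz":[0,0,0],"rotation":[0,0,0],"jaw":-1},{"xyz":[0,0,0],"rotation":[0,0,0],"jaw":-1},{"xyz":[0,0,0.2],"rotation":[0,0,0],"jaw":-1},{"xyz":[0,0,0],"rotation":[0,0,0],"jaw":-1}]'
python3 - <<'E'
from rig import env
import cv2,pickle
from h import *
e=env.capture("side");s=env.capture("scene");pickle.dump((e,s),open("w3.pkl","wb"))
a=np.hstack([cv2.resize(e["pixels"],(400,300)),cv2.resize(s["pixels"],(400,300))])
cv2.imwrite("pics/w3.png",a[:,:,::-1])
E
```

```text
time: 14.93
tcp_pos: [0.4955, 0.2537, 0.2323]
ee_rot: [[0.001, 1.0, -0.001], [1.0, -0.001, -0.001], [-0.001, -0.001, -1.0]]
wrist_force: [0.5, -1.4, -3.7]
opening: 0.051
grasp_force: 45.0
time: 15.6
tcp_pos: [0.4942, -0.0354, 0.2322]
ee_rot: [[0.003, 1.0, -0.001], [1.0, -0.003, 0.0], [0.0, -0.001, -1.0]]
wrist_force: [1.3, 0.7, -3.8]
opening: 0.0507
grasp_force: 45.0
time: 16.27
tcp_pos: [0.4934, -0.2961, 0.2318]
ee_rot: [[0.005, 1.0, -0.002], [1.0, -0.005, 0.001], [0.001, -0.002, -1.0]]
wrist_force: [1.5, 0.5, -3.5]
opening: 0.0507
grasp_force: 45.0
time: 16.6
tcp_pos: [0.4944, -0.2921, 0.2238]
ee_rot: [[0.002, 1.0, -0.001], [1.0, -0.002, 0.001], [0.001, -0.001, -1.0]]
wrist_force: [-0.5, -0.2, -4.7]
opening: 0.0515
grasp_force: 45.0
```

View pics/w3.png

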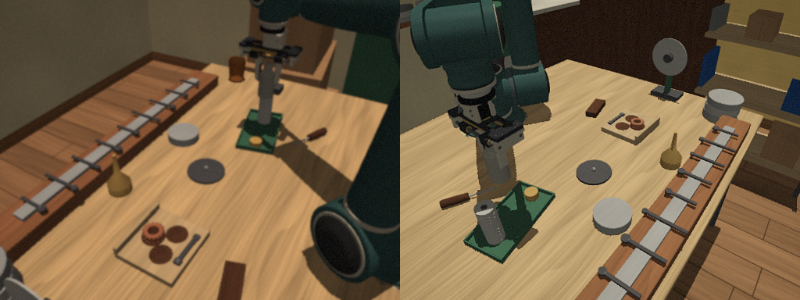

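The spool stands on the tray at scene-view half-picture position (486,224), and the pot is held over the tray. The stand is clear except for the wheel and the spanner.

```bash
python3 -m pendant '[{"xyz":[0,0.08,0.4],"rotation":[0,0,0],"jaw":-1},{"xyz":[0,0,0.8],"rotation":[0,0,0],"jaw":-1},{"xyz":[0,0,0.9],"rotation":[0,0,0],"jaw":-1},{"xyz":[0,0,0.8],"rotation":[0,0,0],"jaw":-1},{"xyz":[0,0,0.4],"rotation":[0,0,0],"jaw":-1},{"xyz":[0,0,0],"rotation":[0,0,0],"jaw":-1},{"xyz":[0,0,0],"rotation":[0,0,0],"jaw":-1},{"xyz":[0,0,0],"rotation":[0,0,0],"jaw":-1}]'
```

```text
time: 17.37
tcp_pos: [0.4986, -0.2934, 0.0956]
ee_rot: [[0.002, 1.0, 0.002], [1.0, -0.002, -0.001], [-0.001, 0.002, -1.0]]
wrist_force: [0.6, 0.4, -1.8]
opening: 0.051
grasp_force: 45.0
```

```bash
python3 -m pendant '[{"xyz":[0,0,0.3],"rotation":[0,0,0],"jaw":-1},{"xyz":[0,0,0.12],"rotation":[0,0,0],"jaw":-1},{"xyz":[0,0,0],"rotation":[0,0,0],"jaw":-1},{"xyz":[0,0,0],"rotation":[0,0,0],"jaw":-1}]'
python3 -m pendant '[{"xyz":[0,0,0.06],"rotation":[0,0,0],"jaw":-1},{"xyz":[0,0,0],"rotation":[0,0,0],"jaw":-1},{"xyz":[0,0,0],"rotation":[0,0,0],"jaw":-1}]'
```

```text
time: 17.7
tcp_pos: [0.4977, -0.2932, 0.0767]
ee_rot: [[0.003, 1.0, -0.0], [1.0, -0.003, 0.0], [0.0, -0.0, -1.0]]
wrist_force: [-1.2, 0.7, -2.7]
opening: 0.051
grasp_force: 45.0
time: 17.95
tcp_pos: [0.498, -0.2934, 0.0747]
ee_rot: [[0.003, 1.0, 0.0], [1.0, -0.003, -0.0], [-0.0, 0.0, -1.0]]
wrist_force: [1.8, 1.1, -2.5]
opening: 0.0512
grasp_force: 45.0
```

```bash
python3 -m pendant '[{"xyz":[0,0,0.025],"rotation":[0,0,0],"jaw":-1},{"xyz":[0,0,0],"rotation":[0,0,0],"jaw":-1},{"xyz":[0,0,0],"rotation":[0,0,0],"jaw":-1}]'
```

```text
time: 18.2
tcp_pos: [0.498, -0.2936, 0.0746]
ee_rot: [[0.003, 1.0, 0.001], [1.0, -0.003, -0.001], [-0.001, 0.001, -1.0]]
wrist_force: [-2.9, 1.2, 8.1]
opening: 0.0513
grasp_force: 45.0
```

```bash
python3 -m pendant '[{"xyz":[0,0,-0.02],"rotation":[0,0,0],"jaw":-1},{"xyz":[0,0,0],"rotation":[0,0,0],"jaw":0.2},{"xyz":[0,0,0],"rotation":[0,0,0],"jaw":1},{"xyz":[0,0,0],"rotation":[0,0,0],"jaw":1},{"xyz":[0,0,0],"rotation":[0,0,0],"jaw":1},{"xyz":[0,0,-0.4],"rotation":[0,0,0],"jaw":1},{"xyz":[0,0,-0.8],"rotation":[0,0,0],"jaw":1},{"xyz":[0,0,-0.9],"rotation":[0,0,0],"jaw":1}]'
python3 -m pendant '[{"xyz":[0,0,-0.9],"rotation":[0,0,0],"jaw":1},{"xyz":[0,0,-0.8],"rotation":[0,0,0],"jaw":1},{"xyz":[0.6,0,0],"rotation":[0,0,0],"jaw":1},{"xyz":[1,0,0],"rotation":[0,0,0],"jaw":1},{"xyz":[1,0,0],"rotation":[0,0,0],"jaw":1},{"xyz":[1,0,0],"rotation":[0,0,0],"jaw":1},{"xyz":[1,0,0],"rotation":[0,0,0],"jaw":1},{"xyz":[1,0,0],"rotation":[0,0,0],"jaw":1}]'
python3 -m pendant '[{"xyz":[1,0,0],"rotation":[0,0,0],"jaw":1},{"xyz":[1,0,0],"rotation":[0,0,0],"jaw":1},{"xyz":[1,0,0],"rotation":[0,0,0],"jaw":1},{"xyz":[1,0,0],"rotation":[0,0,0],"jaw":1},{"xyz":[1,0,0],"rotation":[0,0,0],"jaw":1},{"xyz":[0.8,0,0],"rotation":[0,0,0],"jaw":1},{"xyz":[0.4,0,0],"rotation":[0,0,0],"jaw":1},{"xyz":[0,0,0],"rotation":[0,0,0],"jaw":1}]'
python3 - <<'E'
from rig import env
import cv2,pickle
from h import *
c=env.capture("wrist");s=env.capture("scene");o=env.get_obs();pickle.dump((c,o),open("w4.pkl","wb"));print(o["tcp_pos"],proj(c,[(.543,.298,.044)]))
a=np.hstack([cv2.resize(c["pixels"],(400,300)),cv2.resize(s["pixels"],(400,300))])
cv2.imwrite("pics/w4.png",a[:,:,::-1])
im=c["pixels"];hsv=cv2.cvtColor(im,cv2.COLOR_RGB2HSV)
m=((hsv[...,0]<12)&(hsv[...,1]>140)&(hsv[...,2]>120)).astype(np.uint8)
n,l,st,ce=cv2.connectedComponentsWithStats(m)
for i in range(1,n):
    if st[i,4]>300: print(st[i],ce[i],plane(c,ce[i],.044),plane(c,ce[i],.032))
E
```

```text
time: 18.87
tcp_pos: [0.4971, -0.2928, 0.1575]
ee_rot: [[0.003, 1.0, -0.003], [1.0, -0.003, 0.002], [0.002, -0.003, -1.0]]
wrist_force: [0.5, -1.3, 0.7]
opening: 0.0904
grasp_force: 0.0
time: 19.53
tcp_pos: [0.498, -0.0676, 0.2264]
ee_rot: [[0.003, 1.0, 0.001], [1.0, -0.003, -0.0], [-0.0, 0.001, -1.0]]
wrist_force: [1.6, 0.4, -0.3]
opening: 0.0926
grasp_force: 0.0
time: 20.2
tcp_pos: [0.4987, 0.1816, 0.226]
ee_rot: [[-0.001, 1.0, -0.0], [1.0, 0.001, 0.0], [0.0, -0.0, -1.0]]
wrist_force: [0.3, -0.4, -0.5]
opening: 0.0932
grasp_force: 0.0
[0.49893611 0.17897632 0.22609597] [[292.0502406   59.90910048]]
[  29    0   65   96 2040] [62.525      45.02401961] [0.31398729 0.31116507 0.044     ] [0.307254  0.3128702 0.032    ]
[ 220    0   99  123 5623] [258.25288992  58.48212698] [0.50881506 0.29936989 0.044     ] [0.50917485 0.30064559 0.032     ]
```

View pics/w4.png

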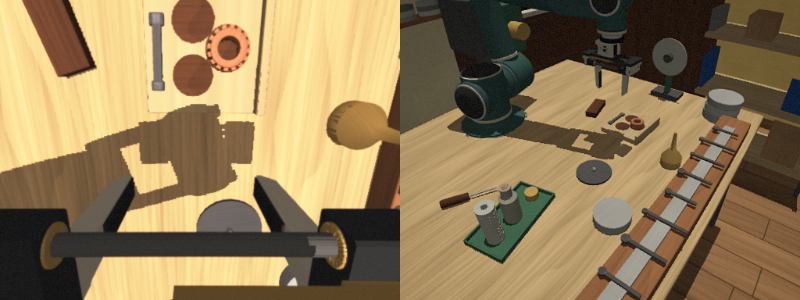

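The wheel is at wrist-view full-size position (292,60), which matches (.543,.298), and the two dark discs are clear. The pot and spool stand upright on the tray. I'll turn the jaws to close along y for the wheel.

```bash
python3 - <<'E'
import pickle
from h import *
c,o=pickle.load(open("w4.pkl","rb"))
print(plane(c,(291.8,60.2),.044))
im=c["pixels"];hsv=cv2.cvtColor(im,cv2.COLOR_RGB2HSV)
m=(hsv[...,2]<140).astype(np.uint8)
m[:,:215]=0;m[:,292:]=0;m[128:]=0
for ct in cv2.findContours(m,0,1)[0]:
    if cv2.contourArea(ct)>300:
        e=cv2.fitEllipse(cv2.convexHull(ct));print(e,plane(c,e[0],.02))
E
python3 -m pendant '[{"xyz":[0,0,0],"rotation":[0,0,-1],"jaw":1},{"xyz":[0,0,0],"rotation":[0,0,-1],"jaw":1},{"xyz":[0,0,0],"rotation":[0,0,-1],"jaw":1},{"xyz":[0,0,0],"rotation":[0,0,-1],"jaw":1},{"xyz":[0,0,0],"rotation":[0,0,-1],"jaw":1},{"xyz":[0,0,0],"rotation":[0,0,-1],"jaw":1},{"xyz":[0,0,0],"rotation":[0,0,-1],"jaw":1},{"xyz":[0,0,0],"rotation":[0,0,-1],"jaw":1}]'
python3 -m pendant '[{"xyz":[0,0,0],"rotation":[0,0,-1],"jaw":1},{"xyz":[0,0,0],"rotation":[0,0,-1],"jaw":1},{"xyz":[0,0,0],"rotation":[0,0,-1],"jaw":1},{"xyz":[0,0,0],"rotation":[0,0,-1],"jaw":1},{"xyz":[0,0,0],"rotation":[0,0,-1],"jaw":1},{"xyz":[0,0,0],"rotation":[0,0,-1],"jaw":1},{"xyz":[0,0,0],"rotation":[0,0,-1],"jaw":1},{"xyz":[0,0,0],"rotation":[0,0,-1],"jaw":1}]'
python3 -m pendant '[{"xyz":[0,0,0],"rotation":[0,0,-1],"jaw":1},{"xyz":[0,0,0],"rotation":[0,0,-1],"jaw":1},{"xyz":[0,0.6,0],"rotation":[0,0,0],"jaw":1},{"xyz":[-0.6,0.8,0],"rotation":[0,0,0],"jaw":1},{"xyz":[-0.5,0.8,0],"rotation":[0,0,0],"jaw":1},{"xyz":[0,0.8,0],"rotation":[0,0,0],"jaw":1},{"xyz":[0,0,0],"rotation":[0,0,0],"jaw":1},{"xyz":[0,0,0],"rotation":[0,0,0],"jaw":1}]'
python3 -m pendant '[{"xyz":[0,0,0],"rotation":[0,0,0],"jaw":1}]'
```

```text
[0.54275931 0.29772973 0.044     ]
((253.23793029785156, 94.32331085205078), (52.32880401611328, 65.59767150878906), 80.11859130859375) [0.50429724 0.26496569 0.02      ]
((248.32229614257812, 25.22515106201172), (54.761756896972656, 61.28426742553711), 138.38818359375) [0.49876098 0.33401538 0.02      ]
time: 20.97
tcp_pos: [0.4993, 0.1773, 0.2264]
ee_rot: [[-0.643, 0.766, 0.0], [0.766, 0.643, -0.0], [-0.0, 0.0, -1.0]]
wrist_force: [-0.2, 0.3, 0.8]
opening: 0.0929
grasp_force: 0.0
time: 21.63
tcp_pos: [0.4992, 0.1773, 0.2263]
ee_rot: [[-0.985, 0.174, 0.0], [0.174, 0.985, -0.0], [-0.0, -0.0, -1.0]]
wrist_force: [-0.2, -0.3, 0.1]
opening: 0.0931
grasp_force: 0.0
time: 22.3
tcp_pos: [0.5436, 0.2984, 0.2257]
ee_rot: [[-1.0, 0.002, -0.001], [0.002, 1.0, -0.001], [0.001, -0.001, -1.0]]
wrist_force: [-0.7, -0.3, 0.0]
opening: 0.0931
grasp_force: 0.0
time: 22.38
tcp_pos: [0.5436, 0.2973, 0.2262]
ee_rot: [[-1.0, 0.003, -0.0], [0.003, 1.0, -0.0], [0.0, -0.0, -1.0]]
wrist_force: [0.7, 0.4, 0.1]
opening: 0.093
grasp_force: 0.0
```

Now I'll go down to about z .042 in two stages.

```bash
python3 -m pendant '[{"xyz":[0.02,0.01,0.4],"rotation":[0,0,0],"jaw":1},{"xyz":[0,0,0.9],"rotation":[0,0,0],"jaw":1},{"xyz":[0,0,0.9],"rotation":[0,0,0],"jaw":1},{"xyz":[0,0,0.9],"rotation":[0,0,0],"jaw":1},{"xyz":[0,0,0.6],"rotation":[0,0,0],"jaw":1},{"xyz":[0,0,0.4],"rotation":[0,0,0],"jaw":1},{"xyz":[0,0,0],"rotation":[0,0,0],"jaw":1},{"xyz":[0,0,0],"rotation":[0,0,0],"jaw":1}]'
python3 -m pendant '[{"xyz":[0,0,0],"rotation":[0,0,0],"jaw":1}]'
```

```text
time: 23.05
tcp_pos: [0.5426, 0.2976, 0.0626]
ee_rot: [[-1.0, 0.004, -0.0], [0.004, 1.0, -0.0], [0.0, -0.0, -1.0]]
wrist_force: [0.7, 0.1, 0.9]
opening: 0.0932
grasp_force: 0.0
time: 23.13
tcp_pos: [0.5434, 0.2985, 0.0642]
ee_rot: [[-1.0, 0.003, 0.002], [0.003, 1.0, 0.001], [-0.002, 0.001, -1.0]]
wrist_force: [0.7, 0.3, -0.2]
opening: 0.0932
grasp_force: 0.0
```

```bash
python3 -m pendant '[{"xyz":[0.01,0,0.3],"rotation":[0,0,0],"jaw":1},{"xyz":[0,0,0.22],"rotation":[0,0,0],"jaw":1},{"xyz":[0,0,0],"rotation":[0,0,0],"jaw":1},{"xyz":[0,0,0],"rotation":[0,0,0],"jaw":1}]'
python3 -m pendant '[{"xyz":[0,0,0],"rotation":[0,0,0],"jaw":0.4},{"xyz":[0,0,0],"rotation":[0,0,0],"jaw":0.25},{"xyz":[0,0,0],"rotation":[0,0,0],"jaw":-1},{"xyz":[0,0,0],"rotation":[0,0,0],"jaw":-1},{"xyz":[0,0,0],"rotation":[0,0,0],"jaw":-1},{"xyz":[0,0,0],"rotation":[0,0,0],"jaw":-1},{"xyz":[0,0,0],"rotation":[0,0,0],"jaw":-1}]' 35
```

```text
time: 23.47
tcp_pos: [0.5418, 0.2988, 0.0408]
ee_rot: [[-1.0, 0.002, -0.001], [0.002, 1.0, -0.001], [0.001, -0.001, -1.0]]
wrist_force: [0.2, 0.7, 0.6]
opening: 0.093
grasp_force: 0.0
time: 24.05
tcp_pos: [0.5422, 0.2989, 0.0416]
ee_rot: [[-1.0, 0.003, 0.0], [0.003, 1.0, -0.0], [-0.0, -0.0, -1.0]]
wrist_force: [0.3, -0.7, 0.7]
opening: 0.0558
grasp_force: 35.0
```

```bash
python3 -m pendant '[{"xyz":[0,0,-0.4],"rotation":[0,0,0],"jaw":-1},{"xyz":[0,0,-0.8],"rotation":[0,0,0],"jaw":-1},{"xyz":[0,0,-0.9],"rotation":[0,0,0],"jaw":-1},{"xyz":[0,0,-0.6],"rotation":[0,0,0],"jaw":-1},{"xyz":[0,-0.4,0],"rotation":[0,0,0],"jaw":-1},{"xyz":[0,-0.8,0],"rotation":[0,0,0],"jaw":-1},{"xyz":[0,-0.9,0],"rotation":[0,0,0],"jaw":-1},{"xyz":[-0.5,-0.8,0],"rotation":[0,0,0],"jaw":-1}]'
python3 -m pendant '[{"xyz":[0,-0.9,0],"rotation":[0,0,0],"jaw":-1},{"xyz":[0,-0.9,0],"rotation":[0,0,0],"jaw":-1},{"xyz":[0,-0.9,0],"rotation":[0,0,0],"jaw":-1},{"xyz":[0,-0.9,0],"rotation":[0,0,0],"jaw":-1},{"xyz":[0,-0.7,0],"rotation":[0,0,0],"jaw":-1},{"xyz":[0,-0.4,0],"rotation":[0,0,0],"jaw":-1},{"xyz":[0,0,0],"rotation":[0,0,0],"jaw":-1},{"xyz":[0,0,0],"rotation":[0,0,0],"jaw":-1}]'
python3 -m pendant '[{"xyz":[0,0,0],"rotation":[0,0,0],"jaw":-1}]'
python3 - <<'E'
from rig import env
import cv2,pickle
from h import *
c=env.capture("wrist");s=env.capture("scene");e=env.capture("side")
o=env.get_obs();print(o["tcp_pos"],proj(c,[(.5627,-.006,.022)]))
a=np.hstack([cv2.resize(c["pixels"],(400,300)),cv2.resize(s["pixels"][120:270,150:350],(400,300))])
cv2.imwrite("pics/w5.png",a[:,:,::-1])
E
```

```text
time: 24.72
tcp_pos: [0.5597, 0.1814, 0.1485]
ee_rot: [[-1.0, 0.001, -0.002], [0.001, 1.0, -0.0], [0.002, -0.0, -1.0]]
wrist_force: [-0.3, 0.2, -2.5]
opening: 0.056
grasp_force: 35.0
time: 25.38
tcp_pos: [0.5609, -0.006, 0.1485]
ee_rot: [[-1.0, 0.004, -0.001], [0.004, 1.0, 0.0], [0.001, 0.0, -1.0]]
wrist_force: [0.3, -0.1, -3.2]
opening: 0.0557
grasp_force: 35.0
time: 25.47
tcp_pos: [0.5611, -0.0048, 0.1488]
ee_rot: [[-1.0, 0.003, -0.001], [0.003, 1.0, 0.0], [0.001, 0.0, -1.0]]
wrist_force: [0.2, 0.6, -2.4]
opening: 0.056
grasp_force: 35.0
[ 0.56128737 -0.00424329  0.14917441] [[247.17432585 188.34670698]]
```

View pics/w5.png

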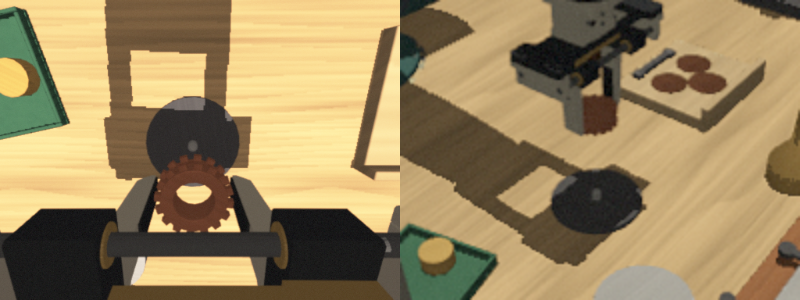

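The wheel is held flat, and the post is at wrist-view (247,187), as predicted.

```bash
python3 -m pendant '[{"xyz":[-0.03,-0.04,0.4],"rotation":[0,0,0],"jaw":-1},{"xyz":[0,0,0.8],"rotation":[0,0,0],"jaw":-1},{"xyz":[0,0,0.7],"rotation":[0,0,0],"jaw":-1},{"xyz":[0,0,0.4],"rotation":[0,0,0],"jaw":-1},{"xyz":[0,0,0.2],"rotation":[0,0,0],"jaw":-1},{"xyz":[0,0,0],"rotation":[0,0,0],"jaw":-1},{"xyz":[0,0,0],"rotation":[0,0,0],"jaw":-1},{"xyz":[0,0,0],"rotation":[0,0,0],"jaw":-1}]'
python3 -m pendant '[{"xyz":[0,0,0],"rotation":[0,0,0],"jaw":-1}]'
```

```text
time: 26.28
tcp_pos: [0.5634, -0.0065, 0.051]
ee_rot: [[-1.0, 0.002, 0.002], [0.002, 1.0, -0.0], [-0.002, -0.0, -1.0]]
wrist_force: [0.4, -0.2, -2.3]
opening: 0.0561
grasp_force: 35.0
time: 26.37
tcp_pos: [0.5633, -0.0066, 0.051]
ee_rot: [[-1.0, 0.002, 0.002], [0.002, 1.0, -0.0], [-0.002, -0.0, -1.0]]
wrist_force: [-0.7, 0.6, -2.8]
opening: 0.0561
grasp_force: 35.0
```

```bash
python3 -m pendant '[{"xyz":[0,0,0.25],"rotation":[0,0,0],"jaw":-1},{"xyz":[0,0,0.2],"rotation":[0,0,0],"jaw":-1},{"xyz":[0,0,0],"rotation":[0,0,0],"jaw":-1},{"xyz":[0,0,0],"rotation":[0,0,0],"jaw":-1}]'
python3 -m pendant '[{"xyz":[0,0,0.08],"rotation":[0,0,0],"jaw":-1},{"xyz":[0,0,0],"rotation":[0,0,0],"jaw":-1},{"xyz":[0,0,0],"rotation":[0,0,0],"jaw":-1}]'
```

```text
time: 26.7
tcp_pos: [0.5622, -0.0067, 0.0308]
ee_rot: [[-1.0, 0.003, -0.001], [0.003, 1.0, 0.0], [0.001, 0.0, -1.0]]
wrist_force: [0.4, 0.4, -2.9]
opening: 0.0558
grasp_force: 35.0
time: 26.95
tcp_pos: [0.563, -0.0067, 0.0291]
ee_rot: [[-1.0, 0.003, 0.001], [0.003, 1.0, -0.0], [-0.001, -0.0, -1.0]]
wrist_force: [-2.9, 0.8, 7.7]
opening: 0.0558
grasp_force: 35.0
```

```bash
python3 -m pendant '[{"xyz":[0,0,-0.02],"rotation":[0,0,0],"jaw":-1},{"xyz":[0,0,0],"rotation":[0,0,0],"jaw":0.3},{"xyz":[0,0,0],"rotation":[0,0,0],"jaw":1},{"xyz":[0,0,0],"rotation":[0,0,0],"jaw":1},{"xyz":[0,0,0],"rotation":[0,0,0],"jaw":1},{"xyz":[0,0,-0.4],"rotation":[0,0,0],"jaw":1},{"xyz":[0,0,-0.8],"rotation":[0,0,0],"jaw":1},{"xyz":[0,0,-0.9],"rotation":[0,0,0],"jaw":1}]'
python3 -m pendant '[{"xyz":[0,0,-0.9],"rotation":[0,0,0],"jaw":1},{"xyz":[0,0,-0.9],"rotation":[0,0,0],"jaw":1},{"xyz":[0,0,-0.9],"rotation":[0,0,1],"jaw":1},{"xyz":[0,0,-0.7],"rotation":[0,0,1],"jaw":1},{"xyz":[0,0,0],"rotation":[0,0,1],"jaw":1},{"xyz":[0,0,0],"rotation":[0,0,1],"jaw":1},{"xyz":[0,0,0],"rotation":[0,0,1],"jaw":1},{"xyz":[0,0,0],"rotation":[0,0,1],"jaw":1}]'
python3 -m pendant '[{"xyz":[0,0,0],"rotation":[0,0,1],"jaw":1},{"xyz":[0,0,0],"rotation":[0,0,1],"jaw":1},{"xyz":[0,0,0],"rotation":[0,0,1],"jaw":1},{"xyz":[0,0,0],"rotation":[0,0,1],"jaw":1},{"xyz":[0,0,0],"rotation":[0,0,1],"jaw":1},{"xyz":[0,0,0],"rotation":[0,0,1],"jaw":1},{"xyz":[0,0,0],"rotation":[0,0,1],"jaw":1},{"xyz":[0,0,0],"rotation":[0,0,1],"jaw":1}]'
python3 -m pendant '[{"xyz":[0,0,0],"rotation":[0,0,1],"jaw":1},{"xyz":[0,0,0],"rotation":[0,0,1],"jaw":1},{"xyz":[0,0,0],"rotation":[0,0,1],"jaw":1},{"xyz":[0,0,0],"rotation":[0,0,1],"jaw":1},{"xyz":[0,0,0],"rotation":[0,0,0],"jaw":1},{"xyz":[0,0,0],"rotation":[0,0,0],"jaw":1}]'
python3 - <<'E'
from rig import env
import cv2
from h import *
s=env.capture("scene");e=env.capture("side")
a=np.hstack([cv2.resize(e["pixels"][110:335,100:400],(400,300)),cv2.resize(s["pixels"][150:345,75:335],(400,300))])
cv2.imwrite("pics/w6.png",a[:,:,::-1])
E
```

```text
time: 27.62
tcp_pos: [0.5615, -0.0066, 0.1124]
ee_rot: [[-1.0, 0.003, -0.003], [0.003, 1.0, 0.0], [0.003, 0.0, -1.0]]
wrist_force: [-0.3, 0.2, 0.3]
opening: 0.0921
grasp_force: 0.0
time: 28.28
tcp_pos: [0.5626, -0.0067, 0.2492]
ee_rot: [[-0.863, 0.506, 0.0], [0.506, 0.863, 0.0], [-0.0, 0.0, -1.0]]
wrist_force: [0.4, 1.2, -0.1]
opening: 0.0928
grasp_force: 0.0
time: 28.95
tcp_pos: [0.5626, -0.0067, 0.249]
ee_rot: [[-0.336, 0.942, -0.0], [0.942, 0.336, -0.0], [0.0, -0.0, -1.0]]
wrist_force: [-0.7, 0.3, 0.2]
opening: 0.0925
grasp_force: 0.0
time: 29.45
tcp_pos: [0.5626, -0.0067, 0.249]
ee_rot: [[-0.0, 1.0, -0.0], [1.0, 0.0, 0.0], [0.0, -0.0, -1.0]]
wrist_force: [0.2, -0.3, 0.6]
opening: 0.0932
grasp_force: 0.0
```

View pics/w6.png

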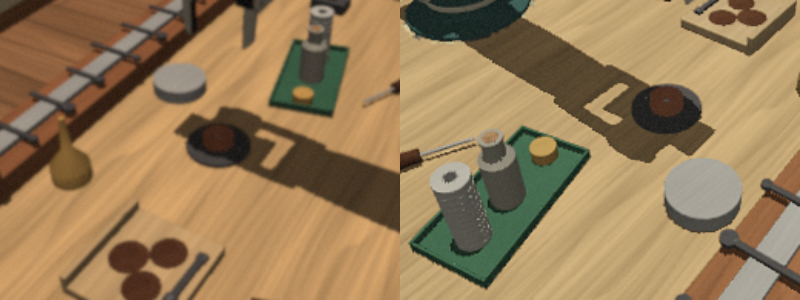

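The wheel lies flat on the plate over the post, and the pot and spool stand upright on the tray. Now I'll fetch the pot.

```bash
python3 -m pendant '[{"xyz":[-0.4,-0.2,0],"rotation":[0,0,0],"jaw":1},{"xyz":[-0.9,-0.3,0],"rotation":[0,0,0],"jaw":1},{"xyz":[-0.9,-0.3,0],"rotation":[0,0,0],"jaw":1},{"xyz":[-0.9,-0.3,0],"rotation":[0,0,0],"jaw":1},{"xyz":[-0.9,-0.3,0],"rotation":[0,0,0],"jaw":1},{"xyz":[-0.9,-0.2,0],"rotation":[0,0,0],"jaw":1},{"xyz":[-0.9,0,0],"rotation":[0,0,0],"jaw":1},{"xyz":[-0.9,0,0],"rotation":[0,0,0],"jaw":1}]'
python3 -m pendant '[{"xyz":[-0.48,0,0],"rotation":[0,0,0],"jaw":1},{"xyz":[0,0,0.4],"rotation":[0,0,0],"jaw":1},{"xyz":[0,0,0],"rotation":[0,0,0],"jaw":1},{"xyz":[0,0,0],"rotation":[0,0,0],"jaw":1},{"xyz":[0,0,0],"rotation":[0,0,0],"jaw":1}]'
```

```text
time: 30.22
tcp_pos: [0.4972, -0.2763, 0.2495]
ee_rot: [[0.001, 1.0, 0.001], [1.0, -0.001, -0.0], [-0.0, 0.001, -1.0]]
wrist_force: [0.5, 0.8, -0.4]
opening: 0.0929
grasp_force: 0.0
time: 30.63
tcp_pos: [0.498, -0.2932, 0.2336]
ee_rot: [[0.001, 1.0, 0.0], [1.0, -0.001, -0.0], [-0.0, 0.0, -1.0]]
wrist_force: [0.6, 0.1, 0.8]
opening: 0.093
grasp_force: 0.0
```

```bash
python3 -m pendant '[{"xyz":[0,0,0.5],"rotation":[0,0,0],"jaw":1},{"xyz":[0,0,0.9],"rotation":[0,0,0],"jaw":1},{"xyz":[0,0,0.9],"rotation":[0,0,0],"jaw":1},{"xyz":[0,0,0.8],"rotation":[0,0,0],"jaw":1},{"xyz":[0,0,0.5],"rotation":[0,0,0],"jaw":1},{"xyz":[0,0,0.2],"rotation":[0,0,0],"jaw":1},{"xyz":[0,0,0],"rotation":[0,0,0],"jaw":1},{"xyz":[0,0,0],"rotation":[0,0,0],"jaw":1}]'
python3 -m pendant '[{"xyz":[0,0,0],"rotation":[0,0,0],"jaw":1},{"xyz":[0,0,0],"rotation":[0,0,0],"jaw":1}]'
```

```text
time: 31.3
tcp_pos: [0.4985, -0.2937, 0.0826]
ee_rot: [[0.002, 1.0, 0.001], [1.0, -0.002, -0.001], [-0.001, 0.001, -1.0]]
wrist_force: [-0.6, 0.2, 0.8]
opening: 0.0931
grasp_force: 0.0
time: 31.47
tcp_pos: [0.4986, -0.2941, 0.083]
ee_rot: [[0.002, 1.0, 0.002], [1.0, -0.002, -0.001], [-0.001, 0.002, -1.0]]
wrist_force: [-0.1, 0.4, 0.3]
opening: 0.0932
grasp_force: 0.0
```

```bash
python3 -m pendant '[{"xyz":[0,0,0.2],"rotation":[0,0,0],"jaw":1},{"xyz":[0,0,0],"rotation":[0,0,0],"jaw":1},{"xyz":[0,0,0],"rotation":[0,0,0],"jaw":1}]'
python3 -m pendant '[{"xyz":[0,0,0],"rotation":[0,0,0],"jaw":0.3},{"xyz":[0,0,0],"rotation":[0,0,0],"jaw":0.15},{"xyz":[0,0,0],"rotation":[0,0,0],"jaw":-1},{"xyz":[0,0,0],"rotation":[0,0,0],"jaw":-1},{"xyz":[0,0,0],"rotation":[0,0,0],"jaw":-1},{"xyz":[0,0,0],"rotation":[0,0,0],"jaw":-1},{"xyz":[0,0,0],"rotation":[0,0,0],"jaw":-1},{"xyz":[0,0,0],"rotation":[0,0,0],"jaw":-1}]' 45
```

```text
time: 31.72
tcp_pos: [0.4976, -0.2936, 0.0727]
ee_rot: [[0.003, 1.0, -0.0], [1.0, -0.003, 0.0], [0.0, -0.0, -1.0]]
wrist_force: [0.3, -0.2, 1.0]
opening: 0.0931
grasp_force: 0.0
time: 32.38
tcp_pos: [0.4979, -0.2937, 0.0731]
ee_rot: [[0.003, 1.0, 0.0], [1.0, -0.003, -0.0], [-0.0, 0.0, -1.0]]
wrist_force: [0.5, -0.1, -1.1]
opening: 0.051
grasp_force: 45.0
```

```bash
python3 -m pendant '[{"xyz":[0,0,-0.4],"rotation":[0,0,0],"jaw":-1},{"xyz":[0,0,-0.8],"rotation":[0,0,0],"jaw":-1},{"xyz":[0,0,-0.9],"rotation":[0,0,0],"jaw":-1},{"xyz":[0,0,-0.9],"rotation":[0,0,0],"jaw":-1},{"xyz":[0,0,-0.8],"rotation":[0,0,0],"jaw":-1},{"xyz":[0.4,0,-0.4],"rotation":[0,0,0],"jaw":-1},{"xyz":[0.8,0,0],"rotation":[0,0,0],"jaw":-1},{"xyz":[0.8,0,0],"rotation":[0,0,0],"jaw":-1}]'
python3 -m pendant '[{"xyz":[0.9,0,0],"rotation":[0,0,0],"jaw":-1},{"xyz":[0.9,0,0],"rotation":[0,0,0],"jaw":-1},{"xyz":[0.9,0,0],"rotation":[0,0,0],"jaw":-1},{"xyz":[0.9,0,0],"rotation":[0,0,0],"jaw":-1},{"xyz":[0.9,0,0],"rotation":[0,0,0],"jaw":-1},{"xyz":[0.9,0,0],"rotation":[0,0,0],"jaw":-1},{"xyz":[0.9,0,0],"rotation":[0,0,0],"jaw":-1},{"xyz":[0.9,0,0],"rotation":[0,0,0],"jaw":-1}]'
python3 -m pendant '[{"xyz":[0.9,0,0],"rotation":[0,0,0],"jaw":-1},{"xyz":[0.9,0,0],"rotation":[0,0,0],"jaw":-1},{"xyz":[0.9,0,0],"rotation":[0,0,0],"jaw":-1},{"xyz":[0.9,0,0],"rotation":[0,0,0],"jaw":-1},{"xyz":[0.9,0,0],"rotation":[0,0,0],"jaw":-1},{"xyz":[0.9,0,0],"rotation":[0,0,0],"jaw":-1},{"xyz":[0.7,0,0],"rotation":[0,0,0],"jaw":-1},{"xyz":[0.4,0,0],"rotation":[0,0,0],"jaw":-1}]'
python3 -m pendant '[{"xyz":[0,0,0],"rotation":[0,0,0],"jaw":-1},{"xyz":[0,0,0],"rotation":[0,0,0],"jaw":-1},{"xyz":[0,0,0.4],"rotation":[0,0,0],"jaw":-1},{"xyz":[0,0,0],"rotation":[0,0,0],"jaw":-1},{"xyz":[0,0,0],"rotation":[0,0,0],"jaw":-1}]'
```

```text
time: 33.05
tcp_pos: [0.498, -0.2134, 0.2418]
ee_rot: [[0.004, 1.0, 0.001], [1.0, -0.004, -0.0], [-0.0, 0.001, -1.0]]
wrist_force: [0.5, 0.1, -4.5]
opening: 0.0513
grasp_force: 45.0
time: 33.72
tcp_pos: [0.4982, 0.076, 0.2408]
ee_rot: [[0.003, 1.0, -0.0], [1.0, -0.003, -0.0], [-0.0, -0.0, -1.0]]
wrist_force: [0.9, -0.9, -2.7]
opening: 0.0511
grasp_force: 45.0
time: 34.38
tcp_pos: [0.4988, 0.337, 0.2402]
ee_rot: [[0.001, 1.0, -0.001], [1.0, -0.001, -0.0], [-0.0, -0.001, -1.0]]
wrist_force: [-0.4, 0.8, -3.3]
opening: 0.051
grasp_force: 45.0
time: 34.8
tcp_pos: [0.4994, 0.3331, 0.2246]
ee_rot: [[0.004, 1.0, -0.001], [1.0, -0.004, -0.001], [-0.001, -0.001, -1.0]]
wrist_force: [-1.2, 0.3, -3.0]
opening: 0.0508
grasp_force: 45.0
```

```bash
python3 -m pendant '[{"xyz":[0.03,-0.06,0.4],"rotation":[0,0,0],"jaw":-1},{"xyz":[0,0,0.8],"rotation":[0,0,0],"jaw":-1},{"xyz":[0,0,0.8],"rotation":[0,0,0],"jaw":-1},{"xyz":[0,0,0.7],"rotation":[0,0,0],"jaw":-1},{"xyz":[0,0,0.4],"rotation":[0,0,0],"jaw":-1},{"xyz":[0,0,0],"rotation":[0,0,0],"jaw":-1},{"xyz":[0,0,0],"rotation":[0,0,0],"jaw":-1},{"xyz":[0,0,0],"rotation":[0,0,0],"jaw":-1}]'
python3 -m pendant '[{"xyz":[0,0,0],"rotation":[0,0,0],"jaw":-1},{"xyz":[0,0,0],"rotation":[0,0,0],"jaw":-1}]'
```

```text
time: 35.47
tcp_pos: [0.4979, 0.3356, 0.1032]
ee_rot: [[0.003, 1.0, 0.002], [1.0, -0.003, 0.001], [0.001, 0.002, -1.0]]
wrist_force: [0.3, 0.6, -2.6]
opening: 0.0506
grasp_force: 45.0
time: 35.63
tcp_pos: [0.4977, 0.3357, 0.1028]
ee_rot: [[0.003, 1.0, 0.002], [1.0, -0.003, 0.001], [0.001, 0.002, -1.0]]
wrist_force: [0.4, -0.0, -3.2]
opening: 0.0512
grasp_force: 45.0
```

```bash
python3 -m pendant '[{"xyz":[-0.02,-0.03,0.2],"rotation":[0,0,0],"jaw":-1},{"xyz":[0,0,0.13],"rotation":[0,0,0],"jaw":-1},{"xyz":[0,0,0],"rotation":[0,0,0],"jaw":-1},{"xyz":[0,0,0],"rotation":[0,0,0],"jaw":-1}]'
python3 -m pendant '[{"xyz":[0,0,0.04],"rotation":[0,0,0],"jaw":-1},{"xyz":[0,0,0],"rotation":[0,0,0],"jaw":-1},{"xyz":[0,0,0],"rotation":[0,0,0],"jaw":-1}]'
```

```text
time: 35.97
tcp_pos: [0.4959, 0.3347, 0.0877]
ee_rot: [[0.003, 1.0, 0.0], [1.0, -0.003, 0.0], [0.0, 0.0, -1.0]]
wrist_force: [1.0, 0.4, -2.0]
opening: 0.0513
grasp_force: 45.0
time: 36.22
tcp_pos: [0.496, 0.3348, 0.0876]
ee_rot: [[0.003, 1.0, 0.001], [1.0, -0.003, 0.0], [0.0, 0.001, -1.0]]
wrist_force: [-4.8, -4.6, 14.9]
opening: 0.051
grasp_force: 45.0
```

```bash
python3 -m pendant '[{"xyz":[0,0,-0.04],"rotation":[0,0,0],"jaw":-1},{"xyz":[0,0,0],"rotation":[0,0,0],"jaw":0.2},{"xyz":[0,0,0],"rotation":[0,0,0],"jaw":1},{"xyz":[0,0,0],"rotation":[0,0,0],"jaw":1},{"xyz":[0,0,0],"rotation":[0,0,0],"jaw":1},{"xyz":[0,0,-0.4],"rotation":[0,0,0],"jaw":1},{"xyz":[0,0,-0.8],"rotation":[0,0,0],"jaw":1},{"xyz":[0,0,-0.9],"rotation":[0,0,0],"jaw":1}]'
python3 -m pendant '[{"xyz":[0,0,-0.9],"rotation":[0,0,0],"jaw":1},{"xyz":[0,0,-0.8],"rotation":[0,0,0],"jaw":1},{"xyz":[-0.6,0,-0.2],"rotation":[0,0,0],"jaw":1},{"xyz":[-1,0.1,0],"rotation":[0,0,0],"jaw":1},{"xyz":[-1,0.1,0],"rotation":[0,0,0],"jaw":1},{"xyz":[-1,0.1,0],"rotation":[0,0,0],"jaw":1},{"xyz":[-1,0.1,0],"rotation":[0,0,0],"jaw":1},{"xyz":[-1,0.1,0],"rotation":[0,0,0],"jaw":1}]'
python3 -m pendant '[{"xyz":[-1,0,0],"rotation":[0,0,0],"jaw":1},{"xyz":[-1,0,0],"rotation":[0,0,0],"jaw":1},{"xyz":[-1,0,0],"rotation":[0,0,0],"jaw":1},{"xyz":[-1,0,0],"rotation":[0,0,0],"jaw":1},{"xyz":[-1,0,0],"rotation":[0,0,0],"jaw":1},{"xyz":[-1,0,0],"rotation":[0,0,0],"jaw":1},{"xyz":[-1,0,0],"rotation":[0,0,0],"jaw":1},{"xyz":[-1,0,0],"rotation":[0,0,0],"jaw":1}]'
python3 -m pendant '[{"xyz":[-1,0,0],"rotation":[0,0,0],"jaw":1},{"xyz":[-1,0,0],"rotation":[0,0,0],"jaw":1},{"xyz":[-0.9,0,0],"rotation":[0,0,0],"jaw":1},{"xyz":[-0.5,0,0],"rotation":[0,0,0],"jaw":1},{"xyz":[0,0,0],"rotation":[0,0,0],"jaw":1},{"xyz":[0,0,0],"rotation":[0,0,0],"jaw":1},{"xyz":[0,0,0],"rotation":[0,0,0],"jaw":1}]'
```

```text
time: 36.88
tcp_pos: [0.4951, 0.3342, 0.171]
ee_rot: [[0.003, 1.0, -0.003], [1.0, -0.003, -0.002], [-0.002, -0.003, -1.0]]
wrist_force: [0.4, 1.1, 1.4]
opening: 0.0904
grasp_force: 0.0
time: 37.55
tcp_pos: [0.515, 0.1089, 0.2479]
ee_rot: [[0.002, 1.0, 0.0], [1.0, -0.002, 0.0], [0.0, 0.0, -1.0]]
wrist_force: [0.2, 0.2, 0.4]
opening: 0.0931
grasp_force: 0.0
time: 38.22
tcp_pos: [0.514, -0.2114, 0.248]
ee_rot: [[0.003, 1.0, 0.0], [1.0, -0.003, -0.0], [-0.0, 0.0, -1.0]]
wrist_force: [0.8, -0.1, -0.5]
opening: 0.0929
grasp_force: 0.0
time: 38.8
tcp_pos: [0.5141, -0.3448, 0.2477]
ee_rot: [[0.003, 1.0, -0.0], [1.0, -0.003, 0.0], [0.0, -0.0, -1.0]]
wrist_force: [0.0, 0.9, -0.6]
opening: 0.0928
grasp_force: 0.0
```

```bash
python3 -m pendant '[{"xyz":[-0.55,0.02,0],"rotation":[0,0,0],"jaw":1},{"xyz":[0,0,0.4],"rotation":[0,0,0],"jaw":1},{"xyz":[0,0,0],"rotation":[0,0,0],"jaw":1},{"xyz":[0,0,0.8],"rotation":[0,0,0],"jaw":1},{"xyz":[0,0,0.9],"rotation":[0,0,0],"jaw":1},{"xyz":[0,0,0.9],"rotation":[0,0,0],"jaw":1},{"xyz":[0,0,0.6],"rotation":[0,0,0],"jaw":1},{"xyz":[0,0,0.2],"rotation":[0,0,0],"jaw":1}]'
python3 -m pendant '[{"xyz":[0,0,0],"rotation":[0,0,0],"jaw":1},{"xyz":[0,0,0],"rotation":[0,0,0],"jaw":1},{"xyz":[0,0,0],"rotation":[0,0,0],"jaw":1}]'
```

```text
time: 39.47
tcp_pos: [0.5139, -0.3651, 0.0921]
ee_rot: [[0.001, 1.0, -0.004], [1.0, -0.001, 0.003], [0.003, -0.004, -1.0]]
wrist_force: [-0.6, 0.5, 0.6]
opening: 0.093
grasp_force: 0.0
time: 39.72
tcp_pos: [0.5158, -0.3676, 0.0984]
ee_rot: [[0.002, 1.0, 0.002], [1.0, -0.002, -0.002], [-0.002, 0.002, -1.0]]
wrist_force: [-0.5, -0.2, 0.3]
opening: 0.0931
grasp_force: 0.0
```

```bash
python3 -m pendant '[{"xyz":[0,0,0.35],"rotation":[0,0,0],"jaw":1},{"xyz":[0,0,0],"rotation":[0,0,0],"jaw":1},{"xyz":[0,0,0],"rotation":[0,0,0],"jaw":1},{"xyz":[0,0,0],"rotation":[0,0,0],"jaw":1}]'
python3 -m pendant '[{"xyz":[0,0,0],"rotation":[0,0,0],"jaw":0.3},{"xyz":[0,0,0],"rotation":[0,0,0],"jaw":0.12},{"xyz":[0,0,0],"rotation":[0,0,0],"jaw":-1},{"xyz":[0,0,0],"rotation":[0,0,0],"jaw":-1},{"xyz":[0,0,0],"rotation":[0,0,0],"jaw":-1},{"xyz":[0,0,0],"rotation":[0,0,0],"jaw":-1},{"xyz":[0,0,0],"rotation":[0,0,0],"jaw":-1},{"xyz":[0,0,0],"rotation":[0,0,0],"jaw":-1}]' 40
```

```text
time: 40.05
tcp_pos: [0.5149, -0.3674, 0.0821]
ee_rot: [[0.003, 1.0, 0.0], [1.0, -0.003, 0.0], [0.0, 0.0, -1.0]]
wrist_force: [-0.6, 1.0, 0.4]
opening: 0.0931
grasp_force: 0.0
time: 40.72
tcp_pos: [0.5148, -0.3674, 0.0818]
ee_rot: [[0.003, 1.0, -0.0], [1.0, -0.003, 0.0], [0.0, -0.0, -1.0]]
wrist_force: [-0.5, 0.4, -0.5]
opening: 0.0493
grasp_force: 40.0
```

```bash
python3 -m pendant '[{"xyz":[0,0,-0.4],"rotation":[0,0,0],"jaw":-1},{"xyz":[0,0,-0.8],"rotation":[0,0,0],"jaw":-1},{"xyz":[0,0,-0.9],"rotation":[0,0,0],"jaw":-1},{"xyz":[0,0,-0.9],"rotation":[0,0,0],"jaw":-1},{"xyz":[0,0,-0.8],"rotation":[0,0,0],"jaw":-1},{"xyz":[0.4,0,-0.4],"rotation":[0,0,0],"jaw":-1},{"xyz":[0.8,0,0],"rotation":[0,0,0],"jaw":-1},{"xyz":[0.8,0,0],"rotation":[0,0,0],"jaw":-1}]'
python3 -m pendant '[{"xyz":[0.9,0,0],"rotation":[0,0,0],"jaw":-1},{"xyz":[0.9,0,0],"rotation":[0,0,0],"jaw":-1},{"xyz":[0.9,-0.1,0],"rotation":[0,0,0],"jaw":-1},{"xyz":[0.9,-0.1,0],"rotation":[0,0,0],"jaw":-1},{"xyz":[0.9,-0.1,0],"rotation":[0,0,0],"jaw":-1},{"xyz":[0.9,-0.1,0],"rotation":[0,0,0],"jaw":-1},{"xyz":[0.9,-0.08,0],"rotation":[0,0,0],"jaw":-1},{"xyz":[0.9,0,0],"rotation":[0,0,0],"jaw":-1}]'
python3 -m pendant '[{"xyz":[0.9,0,0],"rotation":[0,0,0],"jaw":-1},{"xyz":[0.9,0,0],"rotation":[0,0,0],"jaw":-1},{"xyz":[0.9,0,0],"rotation":[0,0,0],"jaw":-1},{"xyz":[0.9,0,0],"rotation":[0,0,0],"jaw":-1},{"xyz":[0.9,0,0],"rotation":[0,0,0],"jaw":-1},{"xyz":[0.9,0,0],"rotation":[0,0,0],"jaw":-1},{"xyz":[0.7,0,0],"rotation":[0,0,0],"jaw":-1},{"xyz":[0.4,0,0],"rotation":[0,0,0],"jaw":-1}]'
python3 -m pendant '[{"xyz":[0,0,0],"rotation":[0,0,0],"jaw":-1},{"xyz":[0,0,0],"rotation":[0,0,0],"jaw":-1},{"xyz":[0,0,0.4],"rotation":[0,0,0],"jaw":-1},{"xyz":[0,0,0],"rotation":[0,0,0],"jaw":-1},{"xyz":[0,0,0],"rotation":[0,0,0],"jaw":-1}]'
```

```text
time: 41.38
tcp_pos: [0.515, -0.2871, 0.2508]
ee_rot: [[0.004, 1.0, 0.001], [1.0, -0.004, -0.001], [-0.001, 0.001, -1.0]]
wrist_force: [-0.1, -0.4, -3.2]
opening: 0.0494
grasp_force: 40.0
time: 42.05
tcp_pos: [0.4957, 0.0023, 0.2499]
ee_rot: [[0.003, 1.0, 0.0], [1.0, -0.003, -0.0], [-0.0, 0.0, -1.0]]
wrist_force: [0.6, 0.2, -1.2]
opening: 0.0498
grasp_force: 40.0
time: 42.72
tcp_pos: [0.4967, 0.2635, 0.2494]
ee_rot: [[0.001, 1.0, -0.001], [1.0, -0.001, 0.0], [0.0, -0.001, -1.0]]
wrist_force: [1.0, -0.5, -1.9]
opening: 0.0495
grasp_force: 40.0
time: 43.13
tcp_pos: [0.4971, 0.2598, 0.2334]
ee_rot: [[0.003, 1.0, -0.001], [1.0, -0.003, -0.001], [-0.001, -0.001, -1.0]]
wrist_force: [-0.2, 0.5, -2.5]
opening: 0.0495
grasp_force: 40.0
```

```bash
python3 -m pendant '[{"xyz":[0.06,-0.01,0.4],"rotation":[0,0,0],"jaw":-1},{"xyz":[0,0,0.8],"rotation":[0,0,0],"jaw":-1},{"xyz":[0,0,0.8],"rotation":[0,0,0],"jaw":-1},{"xyz":[0,0,0.7],"rotation":[0,0,0],"jaw":-1},{"xyz":[0,0,0.4],"rotation":[0,0,0],"jaw":-1},{"xyz":[0,0,0],"rotation":[0,0,0],"jaw":-1},{"xyz":[0,0,0],"rotation":[0,0,0],"jaw":-1},{"xyz":[0,0,0],"rotation":[0,0,0],"jaw":-1}]'
python3 -m pendant '[{"xyz":[0,0,0],"rotation":[0,0,0],"jaw":-1},{"xyz":[0,0,0],"rotation":[0,0,0],"jaw":-1}]'
```

```text
time: 43.8
tcp_pos: [0.4977, 0.2631, 0.1119]
ee_rot: [[0.003, 1.0, 0.002], [1.0, -0.003, 0.001], [0.001, 0.002, -1.0]]
wrist_force: [-0.4, 0.3, -0.9]
opening: 0.0497
grasp_force: 40.0
time: 43.97
tcp_pos: [0.4975, 0.2633, 0.1115]
ee_rot: [[0.003, 1.0, 0.002], [1.0, -0.003, 0.001], [0.001, 0.002, -1.0]]
wrist_force: [-0.7, -0.7, -1.4]
opening: 0.05
grasp_force: 40.0
```

```bash
python3 -m pendant '[{"xyz":[0.01,-0.02,0.2],"rotation":[0,0,0],"jaw":-1},{"xyz":[0,0,0.13],"rotation":[0,0,0],"jaw":-1},{"xyz":[0,0,0],"rotation":[0,0,0],"jaw":-1},{"xyz":[0,0,0],"rotation":[0,0,0],"jaw":-1}]'
python3 -m pendant '[{"xyz":[0,0,0.03],"rotation":[0,0,0],"jaw":-1},{"xyz":[0,0,0],"rotation":[0,0,0],"jaw":-1},{"xyz":[0,0,0],"rotation":[0,0,0],"jaw":-1}]'
```

```text
time: 44.3
tcp_pos: [0.4959, 0.2635, 0.0961]
ee_rot: [[0.003, 1.0, -0.001], [1.0, -0.003, -0.0], [-0.0, -0.001, -1.0]]
wrist_force: [0.4, 0.3, -2.4]
opening: 0.0498
grasp_force: 40.0
time: 44.55
tcp_pos: [0.496, 0.2635, 0.096]
ee_rot: [[0.003, 1.0, -0.0], [1.0, -0.003, 0.0], [0.0, -0.0, -1.0]]
wrist_force: [-5.2, -2.4, 8.1]
opening: 0.0496
grasp_force: 40.0
```

Contact. I'll release, retreat up and back, and check from above.

```bash
python3 -m pendant '[{"xyz":[0,0,-0.02],"rotation":[0,0,0],"jaw":-1},{"xyz":[0,0,0],"rotation":[0,0,0],"jaw":0.2},{"xyz":[0,0,0],"rotation":[0,0,0],"jaw":1},{"xyz":[0,0,0],"rotation":[0,0,0],"jaw":1},{"xyz":[0,0,0],"rotation":[0,0,0],"jaw":1},{"xyz":[0,0,-0.4],"rotation":[0,0,0],"jaw":1},{"xyz":[0,0,-0.8],"rotation":[0,0,0],"jaw":1},{"xyz":[0,0,-0.9],"rotation":[0,0,0],"jaw":1}]'
python3 -m pendant '[{"xyz":[0,0,-0.9],"rotation":[0,0,0],"jaw":1},{"xyz":[0,0,-0.9],"rotation":[0,0,0],"jaw":1},{"xyz":[0,0,-0.6],"rotation":[0,0,0],"jaw":1},{"xyz":[-0.6,0,0],"rotation":[0,0,0],"jaw":1},{"xyz":[-0.8,0,0],"rotation":[0,0,0],"jaw":1},{"xyz":[-0.5,0,0],"rotation":[0,0,0],"jaw":1},{"xyz":[0,0,0],"rotation":[0,0,0],"jaw":1},{"xyz":[0,0,0],"rotation":[0,0,0],"jaw":1}]'
python3 -m pendant '[{"xyz":[0,0,0],"rotation":[0,0,0],"jaw":1},{"xyz":[0,0,0],"rotation":[0,0,0],"jaw":1},{"xyz":[0,0,0],"rotation":[0,0,0],"jaw":1},{"xyz":[0,0,0],"rotation":[0,0,0],"jaw":1}]'
python3 - <<'E'
from rig import env
import cv2
from h import *
c=env.capture("wrist");e=env.capture("side")
print(proj(c,[(.4964,.2629,.14),(.4977,.3343,.139)]))
a=np.hstack([cv2.resize(c["pixels"],(400,300)),cv2.resize(e["pixels"][110:380,100:460],(400,300))])
cv2.imwrite("pics/w7.png",a[:,:,::-1])
E
```

```text
time: 45.22
tcp_pos: [0.4953, 0.2631, 0.1796]
ee_rot: [[0.003, 1.0, -0.003], [1.0, -0.003, -0.001], [-0.001, -0.003, -1.0]]
wrist_force: [0.6, 0.2, -0.4]
opening: 0.0908
grasp_force: 0.0
time: 45.88
tcp_pos: [0.496, 0.1869, 0.2764]
ee_rot: [[0.004, 1.0, 0.0], [1.0, -0.004, 0.0], [0.0, 0.0, -1.0]]
wrist_force: [0.2, 0.3, -0.2]
opening: 0.0931
grasp_force: 0.0
time: 46.22
tcp_pos: [0.4958, 0.1881, 0.276]
ee_rot: [[0.002, 1.0, -0.0], [1.0, -0.002, -0.0], [-0.0, -0.0, -1.0]]
wrist_force: [0.6, -0.8, -0.7]
opening: 0.093
grasp_force: 0.0
[[248.59454951 104.01416171]
 [249.99958541  15.21961818]]
```

View pics/w7.png

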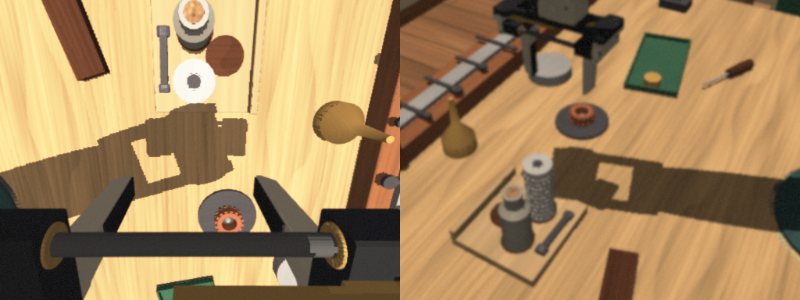

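The spool is at wrist-view (248,104) and the pot at (248,14), both within about 1 px of where they started. The wheel is flat over the post and the bystanders have not moved.

```bash
python3 -c "
from rig import env
print(env.hand_in())"
```

```text
the job is handed in; nothing more can be done
None
```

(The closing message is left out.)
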